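# Wipe the pucks off the raked shuffle lane

## Robot

A 6-joint arm with a two-finger parallel gripper is mounted at the origin on the work surface. World frame = base frame: x ahead of the robot, y to its left, z up, the work surface at z = 0. Lengths are in m, angles in degrees, forces in N, time in s.
With the tool pointing down it reaches from about 0.4 to 0.825 m from the base axis. Payload 7 kg.
Tool frame: the origin (TCP) lies on the mounting face of the last link; the fingertips stand 178 mm ahead of it and the grasp point (between the pads) lies 159 mm ahead of it; z points along the fingers, y is the direction in which the jaws open and shut (so a half turn about z gives the same grasp; the last joint's range is limited). The gripper opens to 88 mm and grips with 3 to 60 N. Pads are 19 mm wide; open, the fingers measure 130 mm over their backs; the gripper's body (78 mm by 193 mm) begins 47 mm behind the grasp point.
Start: joints at [84.861, 20.546, 0.682, 0, -70.136, -16.507], TCP at [0.249, 0.627, 0.405] pointing down, gripper open.
Joint ranges: [-176.03, 176.03], [-82.01, 121.73], [-58.28, 71.71], [-173.87, 95.51], [-174.79, -0.11], [-173.66, 173.66]. Speed limits (degrees/s): [136.94, 136.94, 172.46, 180, 180, 180].

## Interface

Orientations are given as [roll, pitch, yaw] about the fixed x, y, z axes, in that order (R = Rz(yaw) Ry(pitch) Rx(roll)).
In Python, from plant import r gives the robot as it stands. The module is installed in compiled form; this text tells all that it offers.
- The arm moves only by the tool carry_out, never from a script. Its argument "plan" is a list of rows, each a list of 3 entries, a list of its own where there are three numbers: the shift along the tool's x, y, z in m, then the turn, a rotation vector about the tool's x, y, z in degrees, then the closure in counts, from 0 (fully open) to 255 (shut). In form: [[[x, y, z], [ax, ay, az], hand], ...]. A call has 1 to 12 rows; each row shifts and turns the commanded pose from where the row before left it, along the tool's axes as they then stand; what a row does not reach is not made up. A row lasts 1/12 s, in which the tool goes at most 41.7 mm and 7.16 degrees, less where a joint would pass 70% of its speed; a pose out of reach is approached as far as the arm can. A call is refused whole if a number of a shift passes 0.0417 or a number of a turn 7.16, either way. A call with a gripper value outside its range is refused whole. The fingers move at their own pace and stop on an object; "grip_force" is the grip in N (left out, the last holds). Time passes only in rows, so rows that do not move let the fingers close. It gives the time, the measured TCP pose, the force and the opening at its end, in the units of the state.
- r.get_state(): the state, without advancing time (a new reading comes with each control period).
- r.capture(name): name is "scene" or "top"; returns the picture (384x512x3 uint8, red, green, blue); there is no depth.
- r.get_calibration(name): a dict with "K" (3x3 intrinsics, pixels), "D" ([k1, k2, p1, p2, k3] as OpenCV has them; the pictures are not rectified), "rvec" (rotation vector, rad) and "tvec" (3), from world to camera coordinates, as OpenCV has them. Camera axes: x right, y down, z forward; pixel columns grow to the right and rows downward; lengths in m; the calibration is good to about 2 mm. A picture is of the moment at which its call begins. get_calibration takes no time and is no camera call.
- r.close_job(): hands the job in, once; it reports no verdict.
The state is a dict: "time_s": time; "joints": joint angles; "qd": joint speeds; "joint_torque": joint torques, N m; "tcp_pos": TCP position; "eef_rot": TCP orientation; "contact_force": force on the tool from outside, world axes, zero at the start; "moment": the same for the moment, N m; "gripper_width": finger opening in m.
Only numpy, scipy, OpenCV 4.12 (cv2) and the standard library are available. Lean on these libraries where they do the work, as an engineer would, in place of code of your own. Each camera call takes 0.05 s, during which the arm holds its last target. There are 200 camera calls.

## Task

The game is over: take the scraper block off its rubber pad, press it flat on the sloping green lane above the pucks and, keeping it pressed gently (4 to 10 N), wipe all four pucks down the slope into the gutter at its foot. Then stand the scraper back on its pad and let go; move pucks only with the scraper and leave the mug, the chalk and the yellow ball alone.

Things in the scene. Friction and masses are not known exactly. Their poses are not given: they have to be found in the camera images.
- stand: dark wooden stand of the lane, fixed, upright. Origin on the table below the lane's foot edge, mid-width; x points level and uphill, away from the gutter. The gutter is the open trough from x = -82 to 0 mm, y = -70 to 70 mm, floor 8 mm above the table, near and side walls 42 mm high. Overall the stand is 180 mm wide (y) and reaches from x = -90 to 225 mm
- lane: green surface sloping at 0.45 rad (25.8 deg), fixed to the stand. Origin at mid-width of the foot edge, on the surface, 55 mm above the table; x runs up the slope, y across, z is the surface normal (leans towards the gutter). 240 mm long (x = 0 to 240), 140 mm wide between dark side rails 20 mm wide, 12 mm high; a like rail across the top end, none at the foot
- puck0: round steel puck with a red disc on top, diameter 32 mm, 6 mm thick, 35 g; origin at the centre of its underside, z its axis; lies loose on the lane
- puck1: round steel puck with a blue disc on top, diameter 32 mm, 6 mm thick, 35 g; origin at the centre of its underside, z its axis; lies loose on the lane
- puck2: round steel puck with a red disc on top, diameter 32 mm, 6 mm thick, 35 g; origin at the centre of its underside, z its axis; lies loose on the lane
- puck3: round steel puck with a blue disc on top, diameter 32 mm, 6 mm thick, 35 g; origin at the centre of its underside, z its axis; lies loose on the lane
- scraper: scraper block, about 0.22 kg: pale wooden block 40 mm (x) by 120 mm (y) by 28 mm high with an upright orange grip in its middle, 30 mm (x) by 60 mm (y) from 27 to 96 mm above the underside. Origin at the centre of the flat underside, z up through the grip. Same front and back. Stands along the pad's long side
- pad: black rubber pad, fixed, 80 mm (x) by 160 mm (y) by 6 mm thick; origin at the centre of its underside on the table
- mug: white ceramic mug, 76 mm wide, 90 mm high, handle at its +y; origin at the centre of its underside (bystander)
- chalk: cube of cue chalk, 26 mm, blue top; origin at the centre of its underside (bystander)
- ball_center (a point): centre of a yellow pool ball, 57 mm diameter, lying in a small dark wooden ring stand (56 mm wide, 12 mm high) (bystander)

How it is judged:
By the outcome, as a careful person would: the job done as asked, in the order asked, and still so for the second after the job is handed in, with the robot touching nothing.
It also fails if it takes over 72 s, if anything falls off the work surface, if the arm or the gripper's body presses on something with over 40 N, if the wrist force passes 120 N, or if a joint passes its speed limit or range.

## Working session

There is one attempt and no reset: what is moved stays moved. The work goes in short steps, Python scripts to look and compute and a tool call to move; the robot and the scene stay as the last step left them, time stands still between calls to the robot, and variables do not carry over. Pictures are saved under pics/ and viewed, about 8 in all and at most 12, crops included, and the job is handed in when it is done.

Besides the shell and the picture viewer there is one more tool, called after ">>>" by a JSON object that holds its "fn" and its "kwargs". carry_out: Moves the arm, as the interface text tells. Its arguments: {"type":"object","properties":{"plan":{"type":"array","items":{"type":"array"}},"grip_force":{"type":"number"}},"required":["plan"]}

```bash
mkdir -p pics; python3 - <<'E'
from plant import r
import cv2
for n in("scene","top"):
    im=r.capture(n); cv2.imwrite(f"pics/{n}0.png",im[:,:,::-1]); print(n,r.get_calibration(n))
print(r.get_state())
E
```

```text
scene {'K': array([[410.08929685,   0.        , 249.48401295],
       [  0.        , 410.08929685, 192.53404503],
       [  0.        ,   0.        ,   1.        ]]), 'D': array([-0.11173848,  0.        ,  0.        ,  0.        ,  0.        ]), 'rvec': array([ 1.04221807,  2.62088   , -0.81178445]), 'tvec': array([ 0.43001334, -0.30263607,  1.27424734])}
top {'K': array([[348.1969249 ,   0.        , 252.51880429],
       [  0.        , 348.1969249 , 191.08336165],
       [  0.        ,   0.        ,   1.        ]]), 'D': array([-0.00892231,  0.        ,  0.        ,  0.        ,  0.        ]), 'rvec': array([ 2.15906424, -2.12251876,  0.21905445]), 'tvec': array([-0.0115433 ,  0.60332744,  0.74780955])}
{'time_s': 0.1, 'joints': array([ 8.48619457e+01,  2.05865277e+01,  6.41239823e-01, -1.81801291e-02,
       -7.01345605e+01, -1.65085031e+01]), 'qd': array([ 0.06111382, -0.04159351,  0.20357653,  0.09780562, -0.0440653 ,
       -0.11401374]), 'joint_torque': array([-1.46026614e-03, -5.84162235e+01,  2.93750203e+01,  7.01547191e+00,
        1.00804723e-02, -4.55676729e-05]), 'tcp_pos': array([0.24891507, 0.62725748, 0.4038407 ]), 'eef_rot': array([ 1.79918586e+02, -6.30459727e-03, -2.16527427e+01]), 'contact_force': array([-0.47069094,  0.06567462, -0.70098389]), 'moment': array([-0.03291106,  0.00547644,  0.03910658]), 'gripper_width': 0.08773830469274149}
```

View pics/scene0.png

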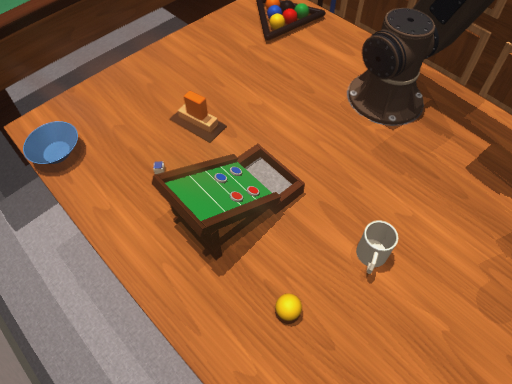

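View pics/top0.png

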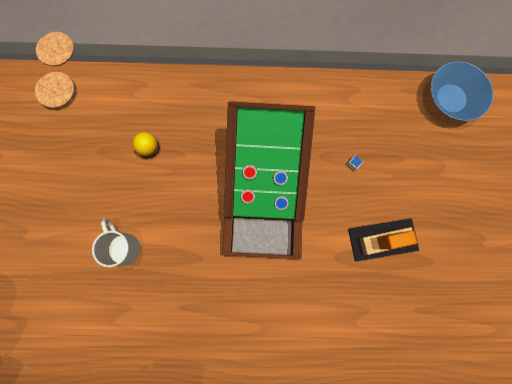

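The scene view shows the stand with pucks (reds at about 236,196 and 253,190; blues at 221,177 and 236,170), and the scraper on its pad at (197,115). In the top view, the pucks are at red (249,172) and (248,197), blue (281,178) and (281,203). The grip is at (402,240), the pad at (383,240), the chalk at (356,162), the mug at (112,248) and the ball at (145,144).

```bash
cat > h.py <<'E'
import numpy as np, cv2
from scipy.spatial.transform import Rotation as Ro
def cal(n):
    from plant import r
    c=r.get_calibration(n); R=cv2.Rodrigues(c["rvec"])[0]; return c["K"],c["D"],R,c["tvec"]
def rays(n,px):
    K,D,R,t=cal(n); u=cv2.undistortPoints(np.float64(px).reshape(-1,1,2),K,D).reshape(-1,2)
    d=np.c_[u,np.ones(len(u))]@R; return -R.T@t,d
def plane(n,px,p0,nn=(0,0,1)):
    c,d=rays(n,px); nn=np.array(nn); return c+d*(((np.array(p0)-c)@nn)/(d@nn))[:,None]
def zpl(n,px,z): return plane(n,px,[0,0,z])
def tri(pa,pb):
    c1,d1=rays("scene",[pa]);c2,d2=rays("top",[pb]);d1=d1[0];d2=d2[0]
    s=np.linalg.lstsq(np.c_[d1,-d2],c2-c1,rcond=None)[0]; a=c1+s[0]*d1;b=c2+s[1]*d2
    return (a+b)/2,np.linalg.norm(a-b)
def blobs(m,amin=15):
    k,l,s,c=cv2.connectedComponentsWithStats(m.astype(np.uint8)); return [(c[i],s[i,4],(l==i)) for i in range(1,k) if s[i,4]>=amin]
def masks(im):
    h=cv2.cvtColor(im,cv2.COLOR_RGB2HSV).astype(int); H,S,V=h[...,0],h[...,1],h[...,2]
    return dict(green=(H>50)&(H<75)&(S>150)&(V>60),red=((H<4)|(H>174))&(S>180)&(V>120),blue=(H>105)&(H<128)&(S>130)&(V>90),
      orange=(H>=6)&(H<14)&(S>225)&(V>190),black=(V<45)&(S<120),yellow=(H>24)&(H<32)&(S>200)&(V>120))
E
python3 - <<'E'
from h import *
np.set_printoptions(precision=4,suppress=True)
for n in("scene","top"):
    im=cv2.imread(f"pics/{n}0.png")[:,:,::-1].copy(); M=masks(im); print(n,"cam",rays(n,[[256,192]])[0])
    for k in M:
        for c,a,m in blobs(M[k],12 if k in("red","blue") else 100):
            r=cv2.minAreaRect(np.argwhere(m)[:,::-1].astype(np.float32))
            if k=="green" or a<2500: print(k,c.round(2),a,np.round(r[0],1),np.round(r[1],1),round(r[2],1))
    g=M["green"].astype(np.uint8); g=cv2.morphologyEx(g,cv2.MORPH_CLOSE,np.ones((9,9)))
    b=max(blobs(g),key=lambda x:x[1])[2].astype(np.uint8); c=max(cv2.findContours(b,0,1)[0],key=len)
    print(cv2.approxPolyDP(cv2.convexHull(c),4,True).reshape(-1,2).tolist())
im=cv2.imread("pics/top0.png"); A=cv2.resize(im[90:270,205:325],None,fx=3.3,fy=3.3,interpolation=2);B=cv2.resize(im[205:275,335:430],None,fx=4,fy=4,interpolation=2)
o=np.zeros((600,790,3),np.uint8);o[:A.shape[0],:A.shape[1]]=A;o[:B.shape[0],400:400+B.shape[1]]=B
s=cv2.imread("pics/scene0.png")[80:150,160:250]; s=cv2.resize(s,None,fx=4,fy=4,interpolation=2);o[300:300+s.shape[0],400:400+s.shape[1]]=s
cv2.imwrite("pics/crop.png",o)
E
```

```text
scene cam [0.9673 0.417  0.8891]
green [301.3   8.7] 108 [301.   9.] [10. 12.] 90.0
green [249.88 183.42] 324 [246.1 179.9] [53.1 13.9] 41.6
green [232.43 184.58] 321 [230.5 184.5] [52.3 12.7] 45.0
green [216.83 193.84] 498 [214.8 190.3] [55.2 13.4] 45.0
green [194.11 197.86] 1150 [193.5 197.5] [60.8 22.6] 45.0
red [289.33  13.49] 115 [289.  14.] [11.3 11.3] 45.0
red [252.83 189.55] 42 [253.  189.5] [5. 8.] 90.0
red [236.69 196.85] 13 [236.6 196.4] [7.  2.8] 18.4
blue [273.92   9.57] 96 [273.9   9.2] [ 8.1 13.1] 77.5
blue [235.55 169.94] 33 [235.5 170. ] [4. 7.] 90.0
blue [220.64 176.45] 44 [220.5 176.5] [5. 9.] 90.0
yellow [288.15 303.8 ] 176 [288. 304.] [14. 14.] 90.0
[[270, 193], [200, 220], [165, 183], [227, 165]]
top cam [0.4621 0.0191 0.8423]
green [269.35 126.9 ] 2389 [269.4 126.9] [66.3 36.2] 3.2
green [267.68 157.66] 1276 [267.5 157.9] [64.6 20.3] 3.1
green [265.43 181.56] 930 [265.9 180.4] [63.5 19.6] 3.1
green [263.83 205.99] 1189 [264.3 204.8] [62.4 24.5] 3.0
red [249.41 171.97] 76 [249.5 172. ] [8. 9.] 90.0
red [247.4  196.24] 75 [247.3 196.3] [9.2 8.5] 45.0
blue [356.17 161.17] 65 [356.5 161. ] [7.8 7.8] 45.0
blue [280.37 177.66] 82 [280.  177.5] [ 9. 10.] 90.0
blue [281.17 202.99] 76 [281. 203.] [ 8. 10.] 90.0
black [378.25 237.8 ] 872 [382.9 239.3] [32.2 64.7] 80.3
yellow [142.81 140.62] 160 [143.  140.5] [13. 14.] 90.0
[[238, 108], [303, 111], [293, 218], [233, 215]]
```

View pics/crop.png

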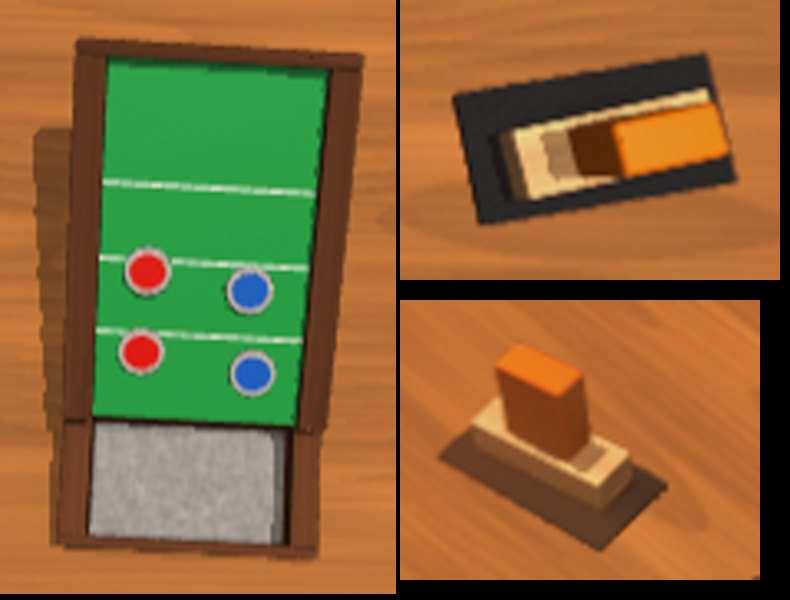

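The crop shows the pad corners at about top-view (349,229), (412,219), (419,250.5) and (355,261). The grip's top face is at (390..417, 231..249). The green area's foot corners are at (233.2,216.4) and (295,218.8), and its top corners at (237,108) and (304.5,111).

```bash
python3 - <<'E'
from h import *
np.set_printoptions(precision=4,suppress=True)
A=lambda x,y:(205+x/3.3-.35,90+y/3.3-.35)
B=lambda x,y:(335+(x-400)/4-.4,205+y/4-.4)
S=lambda x,y:(160+(x-400)/4-.4,80+(y-300)/4-.4)
def rect(P,nm):
    e=[P[(i+1)%4]-P[i] for i in range(4)]; print(nm,"c",P.mean(0),"sides",[round(float(np.linalg.norm(x)),4) for x in e],"yaw",[round(float(np.degrees(np.arctan2(x[1],x[0]))),1) for x in e])
rect(zpl("top",[B(455,95),B(707,55),B(736,182),B(480,223)],.006),"pad")
rect(zpl("top",[B(612,122),B(713,103),B(728,155),B(625,178)],.102),"grip top")
rect(zpl("scene",[S(520,343),S(583,373),S(563,390),S(497,362)],.102),"grip scene")
ft=zpl("top",[A(93,417),A(297,425)],.055); tp=zpl("top",[A(106,60),A(328,70)],.055+.24*np.sin(.45))
rect(np.array([ft[0],ft[1],tp[1],tp[0]]),"lane")
nw=zpl("top",[A(62,545),A(318,557)],.042); print("nearwall",nw,nw.mean(0),np.linalg.norm(nw[0]-nw[1]))
o=ft.mean(0); u=tp.mean(0)-o; yaw=np.arctan2(u[1],u[0]); print("o",o,"yaw",np.degrees(yaw), "foot yaw",np.degrees(np.arctan2(-(ft[1]-ft[0])[0],(ft[1]-ft[0])[1]))-180)
R=Ro.from_euler("zyx",[yaw,-.45,0]).as_matrix(); print(R[:,0],R[:,2])
for nm,s,t in[("r_up",(236.5,196),(249.41,171.97)),("r_lo",(252.83,189.55),(247.4,196.24)),("b_up",(220.64,176.45),(280.37,177.66)),("b_lo",(235.55,169.94),(281.17,203))]:
    p,e=tri(s,t); q=plane("top",[t],o+.006*R[:,2],R[:,2])[0]; q2=plane("scene",[s],o+.006*R[:,2],R[:,2])[0]
    print(nm,"tri lane",(p-o)@R,"gap",e,"top",(q-o)@R,"scene",(q2-o)@R)
print("chalk",zpl("top",[(356.2,161.2)],.026)); print("ball",tri((288.5,307),(145,144)))
E
```

```text
pad c [ 0.5005 -0.3198  0.006 ] sides [0.1586, 0.0774, 0.1587, 0.0767] yaw [-80.3, -170.6, 99.5, 9.3]
grip top c [ 0.496  -0.3212  0.102 ] sides [0.0567, 0.0283, 0.058, 0.03] yaw [-78.8, -167.1, 102.9, 10.4]
grip scene c [ 0.4967 -0.321   0.102 ] sides [0.0567, 0.021, 0.0568, 0.0242] yaw [102.6, 9.5, -74.3, -170.1]
lane c [ 0.6509 -0.0306  0.1072] sides [0.1406, 0.2391, 0.1406, 0.2389] yaw [-91.3, -1.5, 88.8, 178.5]
nearwall [[ 0.4581  0.062   0.042 ]
 [ 0.4525 -0.1138  0.042 ]] [ 0.4553 -0.0259  0.042 ] 0.17587303762707712
o [ 0.5434 -0.0277  0.055 ] yaw -1.5343581941057158 foot yaw -1.2513657235767823
[ 0.9001 -0.0268  0.4348] [-0.435  -0.      0.9004]
r_up tri lane [0.1036 0.0381 0.0019] gap 0.0005802677666851801 top [0.1047 0.038  0.006 ] scene [0.1079 0.0414 0.006 ]
r_lo tri lane [0.0495 0.0395 0.0047] gap 0.0005668877155817159 top [0.0497 0.0397 0.006 ] scene [0.0513 0.0402 0.006 ]
b_up tri lane [ 0.0952 -0.0302  0.0057] gap 7.671911835381219e-05 top [ 0.0952 -0.0301  0.006 ] scene [ 0.0956 -0.0299  0.006 ]
b_lo tri lane [ 0.0374 -0.0367  0.0046] gap 0.0009846084486160405 top [ 0.0375 -0.0362  0.006 ] scene [ 0.0395 -0.0358  0.006 ]
chalk [[ 0.6875 -0.2542  0.026 ]]
ball (array([0.7178, 0.2591, 0.0299]), np.float64(0.000260137261396335))
```

Sizes check out: pad 159x77, lane 140.6x239, and the puck triangulations agree with the lane plane. Now moving toward the scraper.

>>> {"fn": "carry_out", "kwargs": {"plan": [[[0.0326,0.0209,0],[0,0,0],0],[[0.0326,0.0209,0],[0,0,0],0],[[0.0326,0.0209,0],[0,0,0],0],[[0.0326,0.0209,0],[0,0,0],0],[[0.0326,0.0209,0],[0,0,0],0],[[0.0326,0.0209,0],[0,0,0],0],[[0.0326,0.0209,0],[0,0,0],0],[[0.0326,0.0209,0],[0,0,0],0],[[0.0326,0.0209,0],[0,0,0],0],[[0.0326,0.0209,0],[0,0,0],0],[[0.0326,0.0209,0],[0,0,0],0],[[0.0326,0.0209,0],[0,0,0],0]]}}

```text
time_s: 1.1
tcp_pos: [0.5207, 0.2482, 0.4045]
eef_rot: [180.0, 0.0, -21.6]
contact_force: [0.9, 0.4, 0.7]
gripper_width: 0.0879
```

>>> {"fn": "carry_out", "kwargs": {"plan": [[[0.0135,0.0385,0],[0,0,0],0],[[0.0135,0.0385,0],[0,0,0],0],[[0.0135,0.0385,0],[0,0,0],0],[[0.0135,0.0385,0],[0,0,0],0],[[0.0135,0.0385,0],[0,0,0],0],[[0.0135,0.0385,0],[0,0,0],0],[[0.0135,0.0385,0],[0,0,0],0],[[0.0135,0.0385,0],[0,0,0],0],[[0.0135,0.0385,0],[0,0,0],0],[[0.0135,0.0385,0],[0,0,0],0],[[0.0135,0.0385,0],[0,0,0],0],[[0.0135,0.0385,0],[0,0,0],0]]}}

```text
time_s: 2.1
tcp_pos: [0.4996, -0.2412, 0.4046]
eef_rot: [-180.0, 0.0, -21.6]
contact_force: [1.1, 0.6, 0.3]
gripper_width: 0.0876
```

>>> {"fn": "carry_out", "kwargs": {"plan": [[[0.0135,0.0385,0],[0,0,0],0],[[0.0135,0.0385,0],[0,0,0],0],[[0,0,0],[0,0,6.4],0],[[0,0,0],[0,0,6.4],0],[[0,0,0],[0,0,6.4],0],[[0,0,0],[0,0,6.4],0],[[0,0,0],[0,0,6.4],0],[[0,0,0],[0,0,6.4],0],[[0,0,0],[0,0,6.4],0],[[0,0,0],[0,0,6.4],0],[[0,0,0],[0,0,6.4],0],[[0,0,0],[0,0,0],0]]}}

```text
time_s: 3.1
tcp_pos: [0.4968, -0.3207, 0.4043]
eef_rot: [180.0, 0.0, -79.5]
contact_force: [-0.4, -0.3, 0.3]
gripper_width: 0.0876
```

```bash
cat >> h.py <<'E'
def st():
    from plant import r
    s=r.get_state(); T=Ro.from_euler("xyz",s["eef_rot"],degrees=True); return s,T
def rel(p,Rt):
    s,T=st(); return T.inv().apply(np.array(p)-s["tcp_pos"]),np.degrees((T.inv()*Rt).as_rotvec())
np.set_printoptions(precision=4,suppress=True)
E
python3 - <<'E'
from h import *
s,T=st()
for k in("time_s","joints","tcp_pos","eef_rot","contact_force","moment"): print(k,s[k])
Rt=Ro.from_euler("xyz",[180,0,-79.5],degrees=True)
print(rel([.4965,-.321,.066+.159],Rt))
E
```

```text
time_s 3.1
joints [-13.9202  12.7607 -10.2617  -0.01   -67.0236  24.3795]
tcp_pos [ 0.4968 -0.3207  0.4043]
eef_rot [179.9619   0.0274 -79.5446]
contact_force [-0.4005 -0.2989  0.3127]
moment [ 0.0813 -0.0421  0.0317]
(array([0.0003, 0.0002, 0.1793]), array([ 0.0381,  0.0274, -0.0446]))
```

>>> {"fn": "carry_out", "kwargs": {"plan": [[[0,0,0.03],[0,0,0],0],[[0,0,0.03],[0,0,0],0],[[0,0,0.03],[0,0,0],0],[[0,0,0.03],[0,0,0],0],[[0,0,0.02],[0,0,0],0],[[0,0,0.02],[0,0,0],0],[[0,0,0.01],[0,0,0],0],[[0,0,0.009],[0,0,0],0],[[0,0,0],[0,0,0],0],[[0,0,0],[0,0,0],100],[[0,0,0],[0,0,0],150],[[0,0,0],[0,0,0],200]], "grip_force": 30}}

```text
time_s: 4.1
tcp_pos: [0.4974, -0.3209, 0.2269]
eef_rot: [-179.9, -0.1, -79.2]
contact_force: [-0.9, 0.1, 0.3]
gripper_width: 0.0728
```

>>> {"fn": "carry_out", "kwargs": {"plan": [[[0,0,0],[0,0,0],255],[[0,0,0],[0,0,0],255],[[0,0,0],[0,0,0],255],[[0,0,0],[0,0,0],255],[[0,0,0],[0,0,0],255],[[0,0,0],[0,0,0],255]]}}

```text
time_s: 4.6
tcp_pos: [0.497, -0.3208, 0.2257]
eef_rot: [-180.0, -0.0, -79.2]
contact_force: [0.8, -0.5, -0.3]
gripper_width: 0.0332
```

```bash
python3 - <<'E'
from h import *
from plant import r
s,T=st()
for k in("time_s","tcp_pos","eef_rot","contact_force","moment","gripper_width"): print(k,s[k])
im=[]
for n in("top","scene"): 
    i=r.capture(n)[:,:,::-1]; im.append(i)
A=cv2.resize(im[0][190:290,320:450],None,fx=3,fy=3,interpolation=2);B=cv2.resize(im[1][60:160,140:270],None,fx=3,fy=3,interpolation=2)
cv2.imwrite("pics/grasp.png",np.hstack([A,B]))
E
```

```text
time_s 4.6
tcp_pos [ 0.497  -0.3208  0.2257]
eef_rot [-179.9958   -0.0033  -79.243 ]
contact_force [ 0.7668 -0.5493 -0.2719]
moment [ 0.0895 -0.0125 -0.0353]
gripper_width 0.03319842028336203
```

View pics/grasp.png

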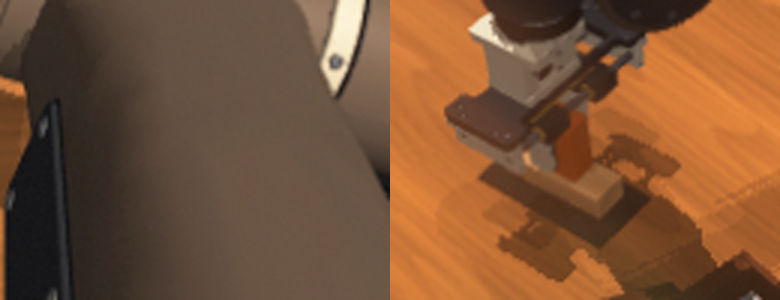

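The scene crop shows the fingers around the grip and the block square on the pad. The jaws are still closing (33 mm), so I'll let them finish and then lift.

>>> {"fn": "carry_out", "kwargs": {"plan": [[[0,0,0],[0,0,0],255],[[0,0,0],[0,0,0],255],[[0,0,0],[0,0,0],255],[[0,0,0],[0,0,0],255],[[0,0,0],[0,0,0],255],[[0,0,0],[0,0,0],255]]}}

```text
time_s: 5.2
tcp_pos: [0.4968, -0.3207, 0.2256]
eef_rot: [180.0, 0.0, -79.2]
contact_force: [-1.6, 0.3, 1.2]
gripper_width: 0.03
```

```bash
python3 - <<'E'
from h import *
s,T=st()
for k in("time_s","tcp_pos","eef_rot","contact_force","moment","gripper_width"): print(k,s[k])
E
```

```text
time_s 5.2
tcp_pos [ 0.4968 -0.3207  0.2256]
eef_rot [179.977    0.0091 -79.2473]
contact_force [-1.6254  0.2966  1.1555]
moment [0.1453 0.7001 0.0755]
gripper_width 0.03003572004445214
```

>>> {"fn": "carry_out", "kwargs": {"plan": [[[0,0,-0.01],[0,0,0],255],[[0,0,-0.02],[0,0,0],255],[[0,0,-0.03],[0,0,0],255],[[0,0,-0.035],[0,0,0],255],[[0,0,-0.035],[0,0,0],255],[[0,0,-0.035],[0,0,0],255],[[0,0,-0.03],[0,0,0],255],[[0,0,-0.02],[0,0,0],255],[[0,0,-0.01],[0,0,0],255],[[0,0,0],[0,0,4.08],255],[[0,0,0],[0,0,4.08],255],[[0,0,0],[0,0,4.09],255]]}}

```text
time_s: 6.2
tcp_pos: [0.4967, -0.3205, 0.4501]
eef_rot: [180.0, 0.1, -91.7]
contact_force: [0.0, 0.0, -3.5]
gripper_width: 0.0302
```

>>> {"fn": "carry_out", "kwargs": {"plan": [[[0,0,0],[4.3,0,0],255],[[0,0,0],[4.3,0,0],255],[[0,0,0],[4.3,0,0],255],[[0,0,0],[4.3,0,0],255],[[0,0,0],[4.3,0,0],255],[[0,0,0],[4.28,0,0],255],[[0,0,0],[0,0,0],255],[[0,0,0],[0,0,0],255]]}}

```text
time_s: 6.87
tcp_pos: [0.4962, -0.3207, 0.4501]
eef_rot: [-154.4, 0.0, -91.5]
contact_force: [0.4, 0.4, -2.1]
gripper_width: 0.0302
```

```bash
cat >> h.py <<'E'
O=np.array([.5434,-.0277,.055]); RL=Ro.from_euler("zyx",[np.radians(-1.5),-.45,0]).as_matrix()
RT=Ro.from_matrix(np.c_[-RL[:,1],-RL[:,0],-RL[:,2]]); HT=.2197
def lanepose(x,y,z): return O+RL@np.array([x,y,z+HT])
def inlane():
    s,T=st(); return (s["tcp_pos"]-O)@RL-[0,0,HT]
def flane(): s,T=st(); return s["contact_force"]@RL
E
python3 - <<'E'
from h import *
from plant import r
F=[];M=[]
s,T=st()
for k in("time_s","joints","tcp_pos","eef_rot","contact_force","moment","gripper_width"): print(k,s[k])
print(RT.as_euler("xyz",degrees=True)); print(rel(lanepose(.165,.002,.05),RT)); print(inlane())
i=r.capture("scene");cv2.imwrite("pics/lift.png",cv2.resize(i[40:240,120:320,::-1],None,fx=3,fy=3,interpolation=2))
E
```

```text
time_s 6.8667
joints [-16.4274   4.7762 -12.8466  -8.6693 -47.8782  19.3195]
tcp_pos [ 0.4962 -0.3207  0.4501]
eef_rot [-154.408     0.0455  -91.5223]
contact_force [ 0.3938  0.3824 -2.0689]
moment [ 0.1212  1.9066 -0.0417]
gripper_width 0.030178534305562575
[-154.2246    0.6524  -91.3507]
(array([-0.2926, -0.0289,  0.1033]), array([ 0.1823, -0.6213,  0.1084]))
[ 0.1369 -0.2895  0.1566]
```

View pics/lift.png

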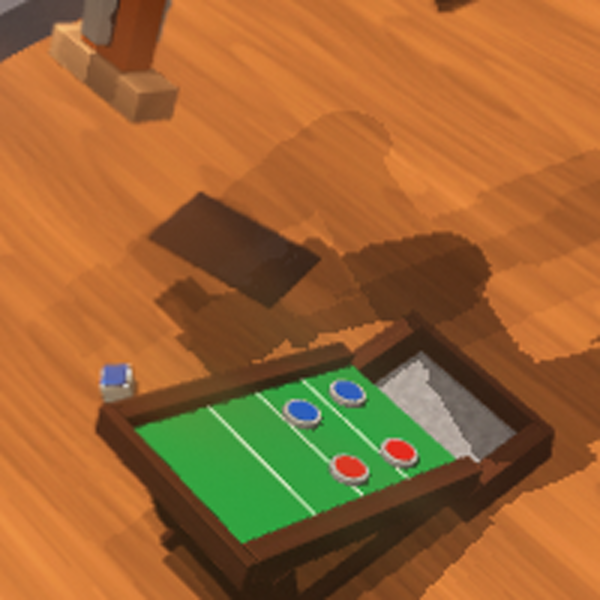

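```bash
sed -i 's/"zyx",\[np/"ZYX",[np/' h.py; python3 - <<'E'
from h import *
from plant import r
print(RT.as_euler("xyz",degrees=True)); print(rel(lanepose(.165,.002,.05),RT)); print(inlane())
# lane y of pucks in corrected frame
for t in [(249.41,171.97),(247.4,196.24),(280.37,177.66),(281.17,203)]: print((plane("top",[t],O+.006*RL[:,2],RL[:,2])[0]-O)@RL)
F=[]
for i in range(8): r.capture("scene"); F.append(r.get_state()["contact_force"])
print(np.mean(F,0),np.std(F,0), "lane",np.mean(F,0)@RL)
E
```

```text
[-154.2169    0.      -91.5   ]
(array([-0.2961, -0.0287,  0.1032]), array([ 0.2128,  0.0246, -0.0167]))
[ 0.1366 -0.2941  0.1531]
[0.1047 0.0376 0.006 ]
[0.0497 0.0395 0.006 ]
[ 0.0953 -0.0305  0.006 ]
[ 0.0375 -0.0363  0.006 ]
[ 0.1986  0.0716 -2.6819] [0.4032 0.2215 0.3042] lane [-0.9894  0.0768 -2.5005]
```

>>> {"fn": "carry_out", "kwargs": {"plan": [[[-0.02,-0.0029,0],[0.2,0,0],255],[[-0.036,-0.0029,0],[0,0,0],255],[[-0.036,-0.0029,0],[0,0,0],255],[[-0.036,-0.0029,0],[0,0,0],255],[[-0.036,-0.0029,0],[0,0,0],255],[[-0.036,-0.0029,0],[0,0,0],255],[[-0.036,-0.0029,0],[0,0,0],255],[[-0.036,-0.0029,0],[0,0,0],255],[[-0.024,-0.0029,0],[0,0,0],255],[[0,-0.0026,0.02],[0,0,0],255],[[0,0,0.03],[0,0,0],255],[[0,0,0.03],[0,0,0],255]]}}

```text
time_s: 8.32
tcp_pos: [0.5661, -0.0252, 0.3919]
eef_rot: [-153.8, 0.1, -91.4]
contact_force: [0.1, -0.3, -3.0]
gripper_width: 0.0298
```

>>> {"fn": "carry_out", "kwargs": {"plan": [[[0,0,0.02],[0,0,0],255],[[0,0,0.01],[0,0,0],255],[[0,0,0.01],[0,0,0],255],[[0,0,0],[0,0,0],255],[[0,0,0],[0,0,0],255]]}}

```text
time_s: 8.73
tcp_pos: [0.5831, -0.027, 0.3558]
eef_rot: [-154.0, -0.0, -91.5]
contact_force: [0.5, 0.3, -2.5]
gripper_width: 0.03
```

```bash
python3 - <<'E'
from h import *
from plant import r
print(inlane(),rel(lanepose(.165,.002,.0),RT))
F=[];M=[]
for i in range(8): im=r.capture("scene"); s=r.get_state(); F.append(s["contact_force"]);M.append(s["moment"])
print("lane",np.mean(F,0)@RL,np.mean(M,0)@RL,s["time_s"],s["gripper_width"])
t=r.capture("top")
cv2.imwrite("pics/pre.png",np.hstack([cv2.resize(im[120:260,140:310,::-1],None,fx=2.3,fy=2.3,interpolation=2),cv2.resize(t[90:230,205:375,::-1],None,fx=2.3,fy=2.3,interpolation=2)]))
E
```

```text
[0.1666 0.0017 0.0338] (array([-0.0003,  0.0017,  0.0338]), array([-0.2043, -0.0197, -0.0005]))
lane [-1.142   0.1805 -2.5678] [ 0.0673  1.8747 -0.0449] 9.1333 0.03017331380582463
```

View pics/pre.png

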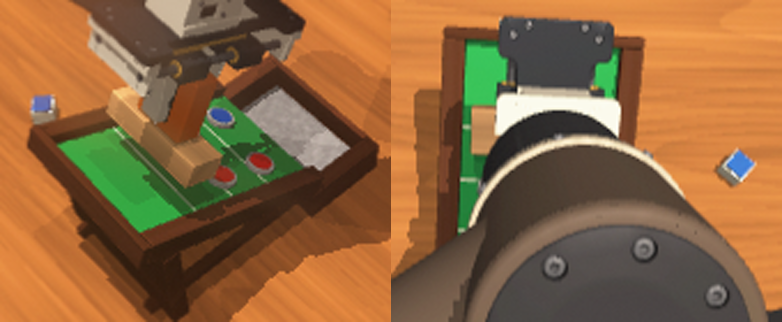

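The scraper hovers over the lane, above all the pucks. In the top crop the block's +y end shows at about pixel (239.4,146), which I'll check against the expected lane y. Then I'll descend most of the gap.

>>> {"fn": "carry_out", "kwargs": {"plan": [[[0,0,0.01],[-0.1,0,0],255],[[0,0,0.01],[0,0,0],255],[[0,0,0.005],[0,0,0],255],[[0,0,0.003],[0,0,0],255],[[0,0,0.001],[0,0,0],255],[[0,0,0],[0,0,0],255],[[0,0,0],[0,0,0],255]]}}

```text
time_s: 9.77
tcp_pos: [0.5958, -0.0273, 0.3294]
eef_rot: [-154.1, -0.0, -91.5]
contact_force: [-0.5, 0.1, -3.3]
gripper_width: 0.0298
```

```bash
python3 - <<'E'
from h import *
from plant import r
print((plane("top",[(239.4,137),(239.4,146),(239.4,155)],O+.062*RL[:,2],RL[:,2])-O)@RL)
F=[];M=[]
for i in range(4): im=r.capture("scene"); s=r.get_state(); F.append(s["contact_force"]);M.append(s["moment"])
print(inlane(),rel(lanepose(.165,.002,.0),RT),"lane",np.mean(F,0)@RL,np.mean(M,0)@RL,s["time_s"],s["gripper_width"])
E
```

```text
[[0.1859 0.0609 0.062 ]
 [0.1683 0.0602 0.062 ]
 [0.1505 0.0595 0.062 ]]
[0.1665 0.0019 0.0049] (array([-0.0001,  0.0015,  0.0049]), array([-0.1347,  0.0145,  0.0007])) lane [-0.9811 -0.0303 -2.9345] [ 0.0554  1.8643 -0.0508] 9.9667 0.030019105200414103
```

>>> {"fn": "carry_out", "kwargs": {"plan": [[[-0.001,0,0.001],[-0.1,0,0],255],[[0,0,0.001],[0,0,0],255],[[0,0,0.001],[0,0,0],255],[[0,0,0],[0,0,0],255],[[0,0,0],[0,0,0],255]]}}

```text
time_s: 10.38
tcp_pos: [0.597, -0.0263, 0.3264]
eef_rot: [-154.2, -0.0, -91.5]
contact_force: [-0.5, -0.0, -2.4]
gripper_width: 0.0299
```

>>> {"fn": "carry_out", "kwargs": {"plan": [[[0,0,0.0005],[0,0,0],255],[[0,0,0],[0,0,0],255],[[0,0,0],[0,0,0],255]]}}

```text
time_s: 10.63
tcp_pos: [0.5972, -0.0263, 0.3261]
eef_rot: [-154.2, -0.0, -91.5]
contact_force: [-0.0, 0.1, -3.1]
gripper_width: 0.0301
```

>>> {"fn": "carry_out", "kwargs": {"plan": [[[0,0,0.0005],[0,0,0],255],[[0,0,0],[0,0,0],255],[[0,0,0],[0,0,0],255]]}}

```text
time_s: 10.88
tcp_pos: [0.5974, -0.0263, 0.3256]
eef_rot: [-154.2, -0.0, -91.5]
contact_force: [0.5, 0.0, -3.5]
gripper_width: 0.03
```

```bash
cat > f.py <<'E'
from h import *
from plant import r
import sys
F=[];M=[]
for i in range(int(sys.argv[1])): im=r.capture("scene"); s=r.get_state(); F.append(s["contact_force"]);M.append(s["moment"])
f=np.mean(F,0)@RL
print("pos",inlane(),"rotvec->RT",rel(lanepose(.1,.002,.0),RT)[1],"\nF",f,"normal press",f[2]+2.6,"M",np.mean(M,0)@RL,s["time_s"],s["gripper_width"])
E
python3 f.py 4
```

```text
pos [0.1664 0.0029 0.0006] rotvec->RT [-0.0023  0.0048  0.0055] 
F [-1.4391  0.2817 -2.1261] normal press 0.47392077912794406 M [ 0.0509  1.876  -0.0269] 11.0833 0.030380836551758984
```

>>> {"fn": "carry_out", "kwargs": {"plan": [[[0,0,0.0005],[0,0,0],255],[[0,0,0],[0,0,0],255],[[0,0,0],[0,0,0],255]]}}

```text
time_s: 11.33
tcp_pos: [0.5977, -0.0263, 0.3252]
eef_rot: [-154.2, -0.0, -91.5]
contact_force: [1.0, -0.4, -3.1]
gripper_width: 0.0301
```

>>> {"fn": "carry_out", "kwargs": {"plan": [[[0,0,0.0005],[0,0,0],255],[[0,0,0],[0,0,0],255],[[0,0,0],[0,0,0],255]]}}

```text
time_s: 11.58
tcp_pos: [0.5979, -0.0263, 0.3249]
eef_rot: [-154.2, 0.0, -91.5]
contact_force: [-2.2, 0.0, -1.0]
gripper_width: 0.0303
```

```bash
python3 f.py 4
```

```text
pos [ 0.1664  0.0029 -0.0003] rotvec->RT [-0.0106  0.0057  0.0018] 
F [-1.7076  1.0829  0.8092] normal press 3.409176829840164 M [ 0.203   2.1114 -0.0556] 11.7833 0.029954846244252355
```

>>> {"fn": "carry_out", "kwargs": {"plan": [[[0,0,0.0003],[0,0,0],255],[[0,0,0],[0,0,0],255],[[0,0,0],[0,0,0],255]]}}

```text
time_s: 12.03
tcp_pos: [0.5979, -0.0262, 0.3249]
eef_rot: [-154.2, 0.0, -91.5]
contact_force: [-6.0, 1.8, 2.5]
gripper_width: 0.03
```

```bash
python3 f.py 4
```

```text
pos [ 0.1664  0.0029 -0.0004] rotvec->RT [-0.0186  0.005   0.0051] 
F [-3.4533  1.4962  4.3864] normal press 6.986435307522548 M [ 0.5278  2.6925 -0.0936] 12.2333 0.029894302906157275
```

>>> {"fn": "carry_out", "kwargs": {"plan": [[[0,0,0],[-0.15,-0.1,0],255],[[0,0,0],[-0.15,-0.1,0],255],[[0,0,0],[0,0,0],255],[[0,0,0],[0,0,0],255]]}}

```text
time_s: 12.57
tcp_pos: [0.5983, -0.0264, 0.3252]
eef_rot: [-154.5, 0.2, -91.4]
contact_force: [-2.4, -2.6, 5.4]
gripper_width: 0.0299
```

```bash
python3 f.py 6
```

```text
pos [ 0.1669  0.0028 -0.0003] rotvec->RT [0.2321 0.2104 0.0103] 
F [ 0.3589 -2.1512  5.4579] normal press 8.057877938401118 M [-1.2088  1.0654  0.0389] 12.8667 0.029721420695361614
```

>>> {"fn": "carry_out", "kwargs": {"plan": [[[0,0,0],[0.09,0.08,0],255],[[0,0,0],[0.09,0.08,0],255],[[0,0,0],[0,0,0],255],[[0,0,0],[0,0,0],255]]}}

```text
time_s: 13.2
tcp_pos: [0.5979, -0.026, 0.3249]
eef_rot: [-154.3, 0.1, -91.4]
contact_force: [-5.8, 2.1, 6.4]
gripper_width: 0.0301
```

```bash
python3 f.py 6
```

```text
pos [ 0.1664  0.0032 -0.0004] rotvec->RT [0.0884 0.0724 0.023 ] 
F [-2.4409  1.5454  8.7886] normal press 11.388645729910936 M [ 0.4132  2.4059 -0.0211] 13.5 0.030136452571062903
```

>>> {"fn": "carry_out", "kwargs": {"plan": [[[0,0,-0.0003],[0,0,0],255],[[0,0,0],[0,0,0],255],[[0,0,0],[0,0,0],255]]}}

```text
time_s: 13.75
tcp_pos: [0.5979, -0.026, 0.3249]
eef_rot: [-154.3, 0.1, -91.5]
contact_force: [-4.9, 2.8, 5.0]
gripper_width: 0.0301
```

```bash
python3 f.py 5
```

```text
pos [ 0.1664  0.0031 -0.0004] rotvec->RT [0.0982 0.0673 0.0171] 
F [-1.576   2.5156  6.7242] normal press 9.324154006228405 M [ 0.7695  2.1376 -0.0037] 14.0 0.030241560086265367
```

>>> {"fn": "carry_out", "kwargs": {"plan": [[[0,0,-0.0003],[0,0,0],255],[[0,0,0],[0,0,0],255],[[0,0.001,0],[0,0,0],255],[[0,0.002,0],[0,0,0],255],[[0,0.002,0],[0,0,0],255],[[0,0.002,0],[0,0,0],255],[[0,0.002,0],[0,0,0],255]]}}

```text
time_s: 14.58
tcp_pos: [0.5893, -0.0262, 0.3208]
eef_rot: [-154.4, 0.0, -91.5]
contact_force: [0.4, -0.7, -1.9]
gripper_width: 0.0297
```

```bash
python3 f.py 4
```

```text
pos [ 0.1567  0.0027 -0.0003] rotvec->RT [ 0.1925  0.0161 -0.0087] 
F [-1.5097  1.2524  1.3622] normal press 3.9622024476230413 M [ 0.3173  2.0724 -0.0203] 14.7833 0.030343993579156587
```

>>> {"fn": "carry_out", "kwargs": {"plan": [[[0,0.001,0.0003],[0,0,0],255],[[0,0.002,0],[0,0,0],255],[[0,0.002,0],[0,0,0],255],[[0,0.002,0],[0,0,0],255],[[0,0.002,0],[0,0,0],255],[[0,0.002,0],[0,0,0],255]]}}

```text
time_s: 15.28
tcp_pos: [0.5797, -0.0257, 0.3161]
eef_rot: [-154.3, 0.0, -91.5]
contact_force: [-0.2, 0.3, 0.2]
gripper_width: 0.0296
```

```bash
python3 f.py 4
```

```text
pos [ 0.1461  0.0029 -0.0003] rotvec->RT [0.1408 0.0391 0.0041] 
F [-1.9546  1.2859  3.1868] normal press 5.786804078012047 M [ 0.4728  1.9246 -0.0412] 15.4833 0.030084696361364117
```

>>> {"fn": "carry_out", "kwargs": {"plan": [[[0,0.001,0.0002],[0,0,0],255],[[0,0.002,0],[0,0,0],255],[[0,0.002,0],[0,0,0],255],[[0,0.002,0],[0,0,0],255],[[0,0.002,0],[0,0,0],255],[[0,0.002,0],[0,0,0],255]]}}

```text
time_s: 15.98
tcp_pos: [0.57, -0.0255, 0.3114]
eef_rot: [-154.3, 0.0, -91.5]
contact_force: [-1.1, -0.0, 3.2]
gripper_width: 0.0298
```

```bash
python3 f.py 3
```

```text
pos [ 0.1352  0.0029 -0.0004] rotvec->RT [0.1131 0.0501 0.0161] 
F [-0.1266  1.6057  5.9863] normal press 8.586335513759547 M [0.3583 1.3454 0.0955] 16.1333 0.03026921089761484
```

>>> {"fn": "carry_out", "kwargs": {"plan": [[[0,0.001,0],[0,0,0],255],[[0,0.002,0],[0,0,0],255],[[0,0.002,0],[0,0,0],255],[[0,0.002,0],[0,0,0],255],[[0,0.002,0],[0,0,0],255],[[0,0.002,0],[0,0,0],255]]}}

```text
time_s: 16.63
tcp_pos: [0.5601, -0.0252, 0.3066]
eef_rot: [-154.3, 0.0, -91.5]
contact_force: [0.1, -0.2, 3.9]
gripper_width: 0.03
```

```bash
python3 f.py 3
```

```text
pos [ 0.1241  0.0028 -0.0004] rotvec->RT [0.1148 0.0493 0.0116] 
F [-0.009   1.1236  6.6411] normal press 9.241140275326545 M [0.3027 1.056  0.0642] 16.7833 0.03020115950975874
```

>>> {"fn": "carry_out", "kwargs": {"plan": [[[0,0.002,-0.0002],[0,0,0],255],[[0,0.002,0],[0,0,0],255],[[0,0.002,0],[0,0,0],255],[[0,0.002,0],[0,0,0],255],[[0,0.002,0],[0,0,0],255],[[0,0.002,0],[0,0,0],255],[[0,0.002,0],[0,0,0],255]]}}

```text
time_s: 17.37
tcp_pos: [0.5472, -0.025, 0.3003]
eef_rot: [-154.4, 0.0, -91.5]
contact_force: [-0.7, -0.1, 3.7]
gripper_width: 0.0298
```

```bash
python3 f.py 3; python3 -c "
from h import *
from plant import r
im=r.capture('scene');cv2.imwrite('pics/mid.png',cv2.resize(im[120:260,140:310,::-1],None,fx=3.3,fy=3.3,interpolation=2))"
```

```text
pos [ 0.1098  0.0027 -0.0004] rotvec->RT [0.1611 0.0317 0.0123] 
F [-1.6808  2.1079  6.5577] normal press 9.157693534148287 M [0.5989 1.707  0.0331] 17.5167 0.03010826661160905
```

View pics/mid.png

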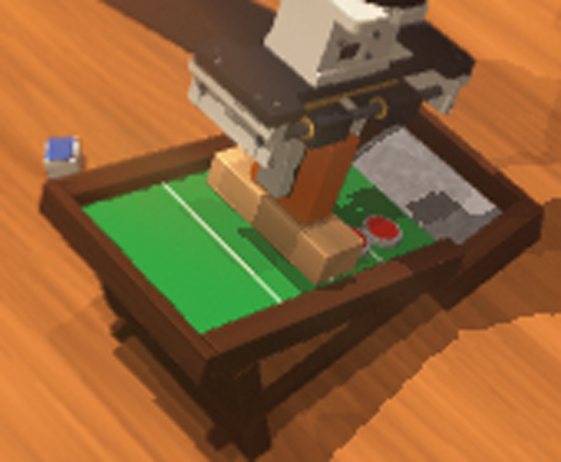

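The block lies flat on the lane and no pucks are left behind it. One red is visible ahead of the block's front edge. I'll continue with a little less pressure.

>>> {"fn": "carry_out", "kwargs": {"plan": [[[0,0.002,-0.0003],[0,0,0],255],[[0,0.002,0],[0,0,0],255],[[0,0.002,-0.0001],[0,0,0],255],[[0,0.002,0],[0,0,0],255],[[0,0.002,0],[0,0,0],255],[[0,0.002,0],[0,0,0],255]]}}

```text
time_s: 18.07
tcp_pos: [0.5359, -0.0249, 0.295]
eef_rot: [-154.4, 0.0, -91.5]
contact_force: [-0.0, -0.3, -2.6]
gripper_width: 0.0299
```

```bash
python3 f.py 4
```

```text
pos [ 0.098   0.0026 -0.0001] rotvec->RT [ 0.1694  0.019  -0.0074] 
F [-1.2914  0.3029 -2.3545] normal press 0.24554680078189906 M [ 0.1076  1.8768 -0.0526] 18.2667 0.030018959201705563
```

>>> {"fn": "carry_out", "kwargs": {"plan": [[[0,0.002,0],[0,0,0],255],[[0,0.002,0],[0,0,0],255],[[0,0.002,0],[0,0,0],255],[[0,0.002,0],[0,0,0],255],[[0,0.002,0],[0,0,0],255]]}}

```text
time_s: 18.68
tcp_pos: [0.5271, -0.0244, 0.2912]
eef_rot: [-154.4, 0.0, -91.5]
contact_force: [-0.4, 0.2, -2.7]
gripper_width: 0.0301
```

```bash
python3 f.py 4
```

```text
pos [0.0883 0.0026 0.0001] rotvec->RT [ 0.126   0.0312 -0.0102] 
F [-1.5715 -0.4285 -2.9373] normal press -0.33733641107108747 M [ 0.0598  1.9072 -0.0425] 18.8833 0.03030540507447283
```

I backed off too far and contact went light over this stretch. I'll re-press before going on.

>>> {"fn": "carry_out", "kwargs": {"plan": [[[0,0,0.0003],[0,0,0],255],[[0,0,0.0002],[0,0,0],255],[[0,0,0],[0,0,0],255]]}}

```text
time_s: 19.13
tcp_pos: [0.5278, -0.0244, 0.2911]
eef_rot: [-154.3, 0.0, -91.5]
contact_force: [-0.7, 1.0, -2.1]
gripper_width: 0.0298
```

```bash
python3 f.py 3
```

```text
pos [ 0.0885  0.0029 -0.0003] rotvec->RT [0.1055 0.0512 0.0099] 
F [-0.9619  0.4015 -0.8496] normal press 1.7504215405170793 M [ 0.1452  1.8702 -0.0291] 19.2833 0.02979687169100682
```

>>> {"fn": "carry_out", "kwargs": {"plan": [[[0,0,0.0003],[0,0,0],255],[[0,0,0.0001],[0,0,0],255],[[0,0,0],[0,0,0],255]]}}

```text
time_s: 19.53
tcp_pos: [0.5278, -0.0243, 0.2909]
eef_rot: [-154.3, 0.0, -91.5]
contact_force: [-4.2, 1.2, 3.4]
gripper_width: 0.0302
```

```bash
python3 f.py 4
```

```text
pos [ 0.0885  0.003  -0.0004] rotvec->RT [0.0791 0.0559 0.018 ] 
F [-3.383   1.3405  5.2551] normal press 7.855113292019167 M [ 0.4683  2.5654 -0.0938] 19.7333 0.029789690136791
```

>>> {"fn": "carry_out", "kwargs": {"plan": [[[0,0.002,0],[0,0,0],255],[[0,0.002,0],[0,0,0],255],[[0,0.002,0],[0,0,0],255],[[0,0.002,0],[0,0,0],255],[[0,0.002,0],[0,0,0],255]]}}

```text
time_s: 20.15
tcp_pos: [0.5193, -0.0239, 0.2869]
eef_rot: [-154.3, 0.1, -91.4]
contact_force: [0.9, -0.2, 0.5]
gripper_width: 0.0301
```

```bash
python3 f.py 3
```

```text
pos [ 0.0787  0.003  -0.0004] rotvec->RT [0.0522 0.0952 0.0277] 
F [-2.4161  3.3121  5.3982] normal press 7.998172570638534 M [ 1.2098  2.1346 -0.0386] 20.3 0.029776444813560937
```

>>> {"fn": "carry_out", "kwargs": {"plan": [[[0,0.002,0],[0,-0.03,0],255],[[0,0.002,0],[0,0,0],255],[[0,0.002,0],[0,0,0],255],[[0,0.002,0],[0,0,0],255],[[0,0.002,0],[0,0,0],255]]}}

```text
time_s: 20.72
tcp_pos: [0.5104, -0.0249, 0.2833]
eef_rot: [-154.5, 0.1, -91.5]
contact_force: [0.4, -0.6, -3.0]
gripper_width: 0.03
```

```bash
python3 f.py 3
```

```text
pos [0.0698 0.0028 0.0003] rotvec->RT [0.295  0.1113 0.014 ] 
F [-0.8555  0.1031 -2.5095] normal press 0.0905357417544872 M [ 0.0865  1.8408 -0.0323] 20.8667 0.02982049676757687
```

>>> {"fn": "carry_out", "kwargs": {"plan": [[[0,0.002,0],[0,0,0],255],[[0,0.002,0],[0,0,0],255],[[0,0.002,0],[0,0,0],255],[[0,0.002,0],[0,0,0],255]]}}

```text
time_s: 21.2
tcp_pos: [0.5047, -0.0245, 0.2829]
eef_rot: [-154.8, 0.2, -91.4]
contact_force: [-0.7, -0.0, -2.5]
gripper_width: 0.03
```

```bash
python3 f.py 3
```

```text
pos [0.0644 0.0024 0.0025] rotvec->RT [0.5183 0.1862 0.026 ] 
F [-0.9539  0.3576 -2.9445] normal press -0.3444603044459469 M [ 0.0878  1.8685 -0.0228] 21.35 0.029924700929317545
```

```bash
python3 - <<'E'
from h import *
s,T=st(); print(s["joints"],s["tcp_pos"],s["eef_rot"])
E
```

```text
[  9.2832   4.531  -58.2194  61.9809  -4.9819 -71.6341] [ 0.5048 -0.0243  0.2831] [-154.7351    0.1568  -91.3963]
```

The cause is joint 3 at its limit (-58.2°): with the tool square to the lane the arm can't reach the foot. I'll take the scraper back to its pad and regrasp across the 60 mm faces with the tool tilted. The tool will then be vertical on the lane, which gives ample reach there.

>>> {"fn": "carry_out", "kwargs": {"plan": [[[0,-0.01,-0.005],[0,0,0],255],[[0,-0.015,-0.01],[0,0,0],255],[[0,-0.02,-0.02],[0,0,0],255],[[0,-0.02,-0.025],[0,0,0],255],[[0,-0.02,-0.025],[0,0,0],255],[[0,-0.01,-0.025],[0,0,0],255],[[0.02,0,-0.02],[0,0,0],255],[[0.035,0,0],[0,0,0],255],[[0.038,0,0],[0,0,0],255],[[0.038,0,0],[0,0,0],255],[[0.038,0,0],[0,0,0],255],[[0.038,0,0],[0,0,0],255]]}}

```text
time_s: 22.35
tcp_pos: [0.5245, -0.237, 0.4344]
eef_rot: [-154.2, -0.3, -91.7]
contact_force: [1.4, 0.4, -3.0]
gripper_width: 0.03
```

```bash
python3 - <<'E'
from h import *
s,T=st(); print(s["joints"],s["tcp_pos"],s["eef_rot"],inlane())
print(rel([.5,-.32,.45],RT)); print(rel([.5,-.32,.45],Ro.from_euler("xyz",[180,0,-80],degrees=True)))
E
```

```text
[ -5.3502   3.0775 -19.6307  -2.0109 -41.5203   4.9676] [ 0.5245 -0.237   0.4344] [-154.1805   -0.3073  -91.6538] [ 0.1529 -0.2097  0.1277]
(array([ 0.0838,  0.0133, -0.0233]), array([-0.0359, -0.3436, -0.0047]))
(array([ 0.0838,  0.0133, -0.0233]), array([-25.6985,  -2.9267, -11.3864]))
```

>>> {"fn": "carry_out", "kwargs": {"plan": [[[0.03,0.004,-0.008],[0,0,0],255],[[0.03,0.004,-0.008],[0,0,0],255],[[0.022,0.004,-0.007],[0,0,0],255],[[0,0,0],[-6.45,0,0],255],[[0,0,0],[-6.45,0,0],255],[[0,0,0],[-6.45,0,0],255],[[0,0,0],[-6.43,0,0],255],[[0,0,0],[0,0,-5.7],255],[[0,0,0],[0,0,-5.7],255],[[0,0,0],[0,0,0],255],[[0,0,0],[0,0,0],255]]}}

```text
time_s: 23.27
tcp_pos: [0.5019, -0.3168, 0.4499]
eef_rot: [179.9, -0.3, -80.5]
contact_force: [0.3, 0.6, -2.8]
gripper_width: 0.0301
```

```bash
python3 - <<'E'
from h import *
s,T=st(); print(s["tcp_pos"],s["eef_rot"])
print(rel([.5,-.32,.2256],Ro.from_euler("xyz",[180,0,-80],degrees=True)))
E
```

```text
[ 0.5019 -0.3168  0.4499] [179.9408  -0.3131 -80.4727]
(array([0.0016, 0.0022, 0.2243]), array([ 0.0605, -0.3129, -0.4729]))
```

>>> {"fn": "carry_out", "kwargs": {"plan": [[[0.0016,0.002,0.03],[0,-0.31,-0.4],255],[[0,0,0.04],[0,0,0],255],[[0,0,0.04],[0,0,0],255],[[0,0,0.04],[0,0,0],255],[[0,0,0.03],[0,0,0],255],[[0,0,0.02],[0,0,0],255],[[0,0,0.012],[0,0,0],255],[[0,0,0.007],[0,0,0],255],[[0,0,0.003],[0,0,0],255],[[0,0,0.0015],[0,0,0],255],[[0,0,0],[0,0,0],255],[[0,0,0],[0,0,0],255]]}}

```text
time_s: 24.27
tcp_pos: [0.5003, -0.3191, 0.2278]
eef_rot: [-180.0, -0.1, -79.9]
contact_force: [1.0, -0.7, -3.0]
gripper_width: 0.0303
```

```bash
python3 f.py 3; python3 -c "
from h import *
print(st()[0]['tcp_pos'],st()[0]['contact_force'])"
```

```text
pos [ 0.043  -0.2924 -0.0488] rotvec->RT [25.6722  2.5585 11.4142] 
F [-1.3045  0.0688 -2.3642] normal press 0.23577120975540344 M [ 0.0598 -0.057  -0.0588] 24.4167 0.029712176930109423
[ 0.5001 -0.319   0.2275] [-0.4266  0.0997 -2.6465]
```

>>> {"fn": "carry_out", "kwargs": {"plan": [[[0,0,0.001],[0,0,0],255],[[0,0,0.001],[0,0,0],255],[[0,0,0],[0,0,0],255],[[0,0,0],[0,0,0],150],[[0,0,0],[0,0,0],0],[[0,0,0],[0,0,0],0],[[0,0,0],[0,0,0],0],[[0,0,-0.01],[0,0,0],0],[[0,0,-0.03],[0,0,0],0],[[0,0,-0.04],[0,0,0],0],[[0,0,-0.04],[0,0,0],0],[[0,0,-0.03],[0,0,0],0]]}}

```text
time_s: 25.42
tcp_pos: [0.5001, -0.3191, 0.379]
eef_rot: [-179.9, -0.1, -79.9]
contact_force: [0.8, -0.8, -0.4]
gripper_width: 0.0835
```

```bash
python3 - <<'E'
from h import *
from plant import r
s,T=st(); print(s["tcp_pos"],s["eef_rot"],s["joints"],s["time_s"],s["gripper_width"])
i=r.capture("scene");cv2.imwrite("pics/rel.png",np.hstack([cv2.resize(i[70:160,150:250,::-1],None,fx=4,fy=4,interpolation=2),cv2.resize(i[135:225,215:315,::-1],None,fx=4,fy=4,interpolation=2)]))
# target: tool y along scraper y, back leaning outward (+scraper x) by 25.8
for ya in (10,):
  a=np.radians(ya); ux=np.array([np.cos(a),np.sin(a),0]);uy=np.array([-np.sin(a),np.cos(a),0]);c,q=np.cos(.45),np.sin(.45)
  back=q*ux+c*np.array([0,0,1]); z=-back
  for sg in(1,-1):
    y=sg*uy; x=np.cross(y,z); Rt=Ro.from_matrix(np.c_[x,y,z]); print(sg,Rt.as_euler("xyz",degrees=True),rel(s["tcp_pos"],Rt)[1])
    g=np.array([.500,-.320,.006+.062]); print("final tcp",g+.159*back,"above",g+(.159+.08)*back)
E
```

```text
[ 0.5001 -0.3191  0.379 ] [-179.9197   -0.1351  -79.865 ] [-13.643   13.8954 -12.2336   0.1018 -63.7431  23.7331] 25.4167 0.08347563653775829
1 [-180.      -25.7831 -170.    ] [-20.9493  20.2208  88.3674]
final tcp [ 0.5681 -0.308   0.2112] above [ 0.6024 -0.3019  0.2832]
-1 [180.      25.7831  10.    ] [-20.2123 -20.9405 -88.1926]
final tcp [ 0.5681 -0.308   0.2112] above [ 0.6024 -0.3019  0.2832]
```

View pics/rel.png

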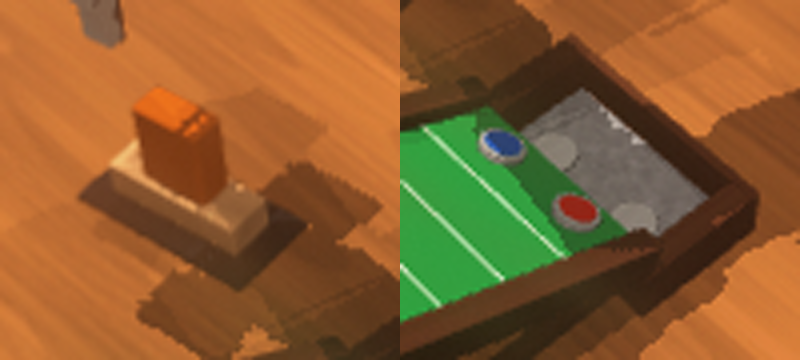

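Two pucks are already in the gutter. One blue and one red remain near the foot, and the scraper stands on the pad. Turning the hand 90° and tilting it for the second grasp.

>>> {"fn": "carry_out", "kwargs": {"plan": [[[0,0,0],[0,0,7.1],0],[[0,0,0],[0,0,7.1],0],[[0,0,0],[0,0,7.1],0],[[0,0,0],[0,0,7.1],0],[[0,0,0],[0,0,7.1],0],[[0,0,0],[0,0,7.1],0],[[0,0,0],[0,0,7.1],0],[[0,0,0],[0,0,7.1],0],[[0,0,0],[0,0,7.1],0],[[0,0,0],[0,0,7.1],0],[[0,0,0],[0,0,7.1],0],[[0,0,0],[0,0,7.1],0]]}}

```text
time_s: 26.47
tcp_pos: [0.4999, -0.3189, 0.3753]
eef_rot: [-180.0, -0.0, -165.4]
contact_force: [0.2, -0.2, -0.1]
gripper_width: 0.0875
```

>>> {"fn": "carry_out", "kwargs": {"plan": [[[0,0,0],[0,0,4.9],0],[[0,0,0],[0,6.45,0],0],[[0,0,0],[0,6.45,0],0],[[0,0,0],[0,6.45,0],0],[[0,0,0],[0,6.43,0],0],[[0,0,0],[0,0,0],0],[[0,0,0],[0,0,0],0]]}}

```text
time_s: 27.05
tcp_pos: [0.5006, -0.3186, 0.3739]
eef_rot: [180.0, -25.7, -169.9]
contact_force: [0.4, 0.3, 0.2]
gripper_width: 0.0875
```

```bash
cat >> h.py <<'E'
def padpose(c,yaw,g):
    a=np.radians(yaw); ux=np.array([np.cos(a),np.sin(a),0]);uy=np.array([-np.sin(a),np.cos(a),0])
    back=np.sin(.45)*ux+np.cos(.45)*np.array([0,0,1]); z=-back; Rt=Ro.from_matrix(np.c_[np.cross(uy,z),uy,z])
    return np.array([*c,.006+g])+.159*back,Rt
E
python3 - <<'E'
from h import *
print("grip",zpl("scene",[(189.6,91.3),(203.9,97.6),(198.6,103.1),(183.3,96.6)],.102).mean(0))
s,T=st(); print(s["tcp_pos"],s["eef_rot"],s["joints"],s["time_s"])
p,Rt=padpose([.5004,-.3208],10.1,.062); print(p,rel(p,Rt))
E
```

```text
grip [ 0.5006 -0.3202  0.102 ]
[ 0.5006 -0.3186  0.3739] [ 179.9733  -25.7436 -169.9438] [-10.6967  21.0488  -8.964    8.8718 -84.3356 -72.0384] 27.05
[ 0.5685 -0.3087  0.2112] (array([-0.1324, -0.0021,  0.1168]), array([ 0.0457,  0.0395, -0.0394]))
```

>>> {"fn": "carry_out", "kwargs": {"plan": [[[-0.03,-0.002,0],[0,0,0],0],[[-0.035,0,0],[0,0,0],0],[[-0.035,0,0],[0,0,0],0],[[-0.0324,0,0],[0,0,0],0],[[0,0,0],[0,0,0],0],[[0,0,0.02],[0,0,0],0],[[0,0,0.025],[0,0,0],0],[[0,0,0.025],[0,0,0],0],[[0,0,0.02],[0,0,0],0],[[0,0,0.015],[0,0,0],0],[[0,0,0.0118],[0,0,0],0],[[0,0,0],[0,0,0],0]]}}

```text
time_s: 28.05
tcp_pos: [0.5659, -0.3093, 0.2106]
eef_rot: [179.9, -25.8, -170.1]
contact_force: [-0.6, -0.2, -0.7]
gripper_width: 0.0874
```

```bash
python3 - <<'E'
from h import *
from plant import r
p,Rt=padpose([.5004,-.3205],10.1,.062); i=r.capture("scene"); print(rel(p,Rt),st()[0]["contact_force"])
cv2.imwrite("pics/g2.png",cv2.resize(i[50:170,130:290,::-1],None,fx=4,fy=4,interpolation=2))
E
```

```text
(array([-0.0019,  0.0007,  0.    ]), array([ 0.0778,  0.0604, -0.1341])) [ 0.3471  0.1165 -0.0828]
```

View pics/g2.png

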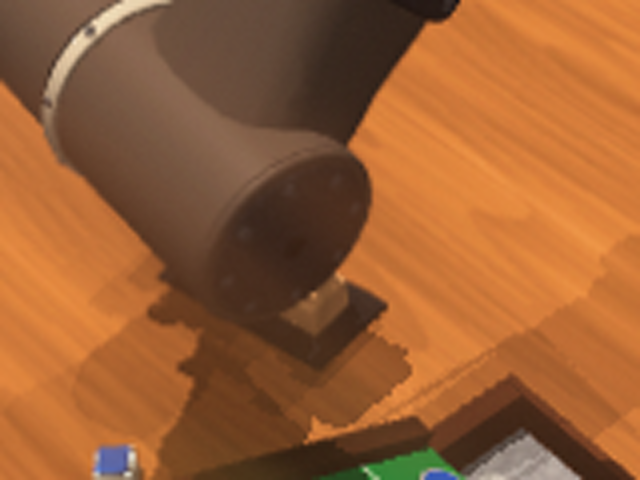

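The wrist hides the grasp, but the pose numbers agree within 2 mm and there is no contact force. Closing.

>>> {"fn": "carry_out", "kwargs": {"plan": [[[-0.0019,0.0005,0],[0,0,0],0],[[0,0,0],[0,0,0],60],[[0,0,0],[0,0,0],90],[[0,0,0],[0,0,0],255],[[0,0,0],[0,0,0],255],[[0,0,0],[0,0,0],255],[[0,0,0],[0,0,0],255],[[0,0,0],[0,0,0],255]], "grip_force": 50}}

```text
time_s: 28.77
tcp_pos: [0.5694, -0.3082, 0.2113]
eef_rot: [-180.0, -25.8, -170.0]
contact_force: [0.0, 1.7, 2.2]
gripper_width: 0.0596
```

```bash
python3 - <<'E'
from h import *
s,T=st(); print(s["tcp_pos"],s["eef_rot"],s["contact_force"],s["moment"],s["gripper_width"],s["time_s"])
E
```

```text
[ 0.5694 -0.3082  0.2113] [-179.9645  -25.8212 -169.9924] [0.0115 1.7395 2.1529] [ 0.3935 -1.4083 -0.1126] 0.059574753427638925 28.7667
```

>>> {"fn": "carry_out", "kwargs": {"plan": [[[0.0065,0,-0.0135],[0,0,0],255],[[0.013,0,-0.027],[0,0,0],255],[[0.0174,0,-0.036],[0,0,0],255],[[0.0174,0,-0.036],[0,0,0],255],[[0.0174,0,-0.036],[0,0,0],255],[[0.013,0,-0.027],[0,0,0],255],[[0,0,0],[0,-6.45,0],255],[[0,0,0],[0,-6.45,0],255],[[0,0,0],[0,-6.45,0],255],[[0,0,0],[0,-6.43,0],255],[[0,0,0],[0,0,5.8],255],[[0,0,0],[0,0,5.7],255]]}}

```text
time_s: 29.77
tcp_pos: [0.5684, -0.3082, 0.4062]
eef_rot: [180.0, 0.0, 178.2]
contact_force: [1.3, -0.9, -2.7]
gripper_width: 0.0599
```

```bash
cat >> h.py <<'E'
RV=Ro.from_euler("xyz",[180,0,178.5],degrees=True); GR=.062  # vertical tool on the lane; grasp GR above underside
def vpose(x,y,z): return O+RL@np.array([x,y,z+GR])+[0,0,.159]
def vlane():
    s,T=st(); return RL.T@(s["tcp_pos"]+T.apply([0,0,.159])-O)-[0,0,GR]
E
python3 - <<'E'
from h import *
s,T=st(); print(s["tcp_pos"],s["eef_rot"],s["contact_force"],s["gripper_width"],s["time_s"],s["joints"])
print(rel(vpose(.11,.0,.04),RV),vlane())
E
```

```text
[ 0.5684 -0.3082  0.4062] [179.9835   0.018  178.207 ] [ 1.2594 -0.8682 -2.7425] 0.059854205996983684 29.7667 [-11.2226  17.8404  -3.0385  -0.0206 -69.1061 -80.5631]
(array([-0.0209,  0.2799,  0.0526]), array([ 0.0165,  0.018 , -0.293 ])) [ 0.1128 -0.2797  0.097 ]
```

>>> {"fn": "carry_out", "kwargs": {"plan": [[[-0.0026,0.025,0],[0,0,-0.3],255],[[-0.0026,0.036,0],[0,0,0],255],[[-0.0026,0.038,0],[0,0,0],255],[[-0.0026,0.038,0],[0,0,0],255],[[-0.0026,0.038,0],[0,0,0],255],[[-0.0026,0.038,0],[0,0,0],255],[[-0.0026,0.038,0],[0,0,0],255],[[-0.0026,0.029,0],[0,0,0],255],[[0,0,0.02],[0,0,0],255],[[0,0,0.022],[0,0,0],255],[[0,0,0.01],[0,0,0],255],[[0,0,0],[0,0,0],255]]}}

```text
time_s: 30.77
tcp_pos: [0.595, -0.0287, 0.3505]
eef_rot: [-179.9, -0.4, 178.8]
contact_force: [-0.2, -0.1, -2.8]
gripper_width: 0.0601
```

```bash
python3 - <<'E'
from h import *
from plant import r
F=[];M=[]
for i in range(6): im=r.capture("scene"); s=r.get_state(); F.append(s["contact_force"]);M.append(s["moment"])
print(rel(vpose(.11,.0,.0),RV),vlane(),"F0",np.mean(F,0),np.mean(F,0)@RL,"M0",np.mean(M,0),s["time_s"])
cv2.imwrite("pics/pre2.png",cv2.resize(im[110:250,140:320,::-1],None,fx=4,fy=4,interpolation=2))
E
```

```text
(array([-0.0189, -0.0001,  0.0373]), array([-0.0102,  0.0475,  0.277 ])) [ 0.1092 -0.      0.0417] F0 [ 0.399   0.0336 -2.3758] [-0.6751  0.044  -2.3124] M0 [ 0.0521 -0.1612 -0.0001] 31.0667
```

View pics/pre2.png

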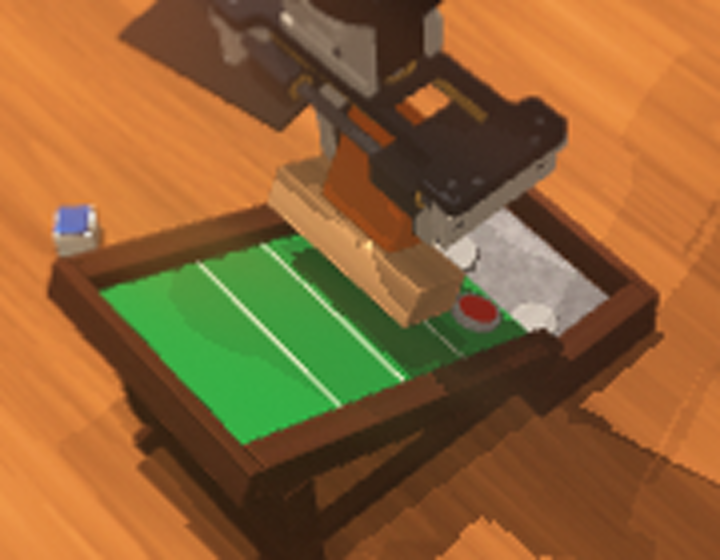

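The block is tilted parallel to the lane with the tool vertical. The two remaining pucks lie downhill of it, one red visible at crop (477,312) and the blue hidden. Lowering along the lane normal.

>>> {"fn": "carry_out", "kwargs": {"plan": [[[-0.0065,0,0.0135],[0,0,0.25],255],[[-0.0052,0,0.0108],[0,0,0],255],[[-0.0022,0,0.0045],[0,0,0],255],[[-0.0009,0,0.0018],[0,0,0],255],[[-0.00044,0,0.0009],[0,0,0],255],[[-0.00044,0,0.0009],[0,0,0],255],[[0,0,0],[0,0,0],255],[[0,0,0],[0,0,0],255]]}}

```text
time_s: 31.73
tcp_pos: [0.6119, -0.029, 0.3216]
eef_rot: [-180.0, -0.0, 178.6]
contact_force: [-0.3, -0.1, -3.0]
gripper_width: 0.0598
```

```bash
cat > f2.py <<'E'
from h import *
from plant import r
import sys
F=[];M=[]
for i in range(int(sys.argv[1])): im=r.capture("scene"); s=r.get_state(); F.append(s["contact_force"]);M.append(s["moment"])
f=np.mean(F,0)@RL
print("pos",vlane(),"rot",rel(vpose(.1,0,.0),RV)[1],"\nF",f,"press",f[2]+2.35,"M",np.mean(M,0),s["time_s"],s["gripper_width"],"q3",s["joints"][2])
E
python3 f2.py 3
```

```text
pos [0.1084 0.0004 0.0053] rot [-0.023  -0.0234  0.067 ] 
F [-1.2659  0.4842 -2.3497] press 0.0002720046271780241 M [ 0.0613 -0.155  -0.0267] 31.8833 0.05944677928731282 q3 -13.927923594612048
```

>>> {"fn": "carry_out", "kwargs": {"plan": [[[-0.00065,0,0.00135],[0,0,0],255],[[-0.00065,0,0.00135],[0,0,0],255],[[-0.00044,0,0.0009],[0,0,0],255],[[0,0,0],[0,0,0],255],[[0,0,0],[0,0,0],255]]}}

```text
time_s: 32.3
tcp_pos: [0.6136, -0.0291, 0.3176]
eef_rot: [-180.0, -0.1, 178.6]
contact_force: [-0.5, 1.3, -2.4]
gripper_width: 0.0598
```

```bash
python3 f2.py 2
```

```text
pos [0.1081 0.0003 0.0009] rot [-0.0306 -0.06    0.0573] 
F [-1.6783 -0.2978 -2.314 ] press 0.03596163593974522 M [ 0.0391 -0.1322 -0.0028] 32.4 0.05977231070725463 q3 -13.951155003106253
```

>>> {"fn": "carry_out", "kwargs": {"plan": [[[-0.00022,0,0.00045],[0,0,0],255],[[-0.00022,0,0.00045],[0,0,0],255],[[0,0,0],[0,0,0],255]]}}

```text
time_s: 32.65
tcp_pos: [0.614, -0.0291, 0.317]
eef_rot: [-180.0, -0.1, 178.6]
contact_force: [-0.2, -0.3, -1.1]
gripper_width: 0.0597
```

```bash
python3 f2.py 3
```

```text
pos [0.1082 0.0003 0.    ] rot [-0.0294 -0.0496  0.062 ] 
F [-1.5521  0.3721 -0.6718] press 1.6781793443785684 M [ 0.1471  0.1348 -0.0595] 32.8 0.06005839552640932 q3 -13.951746736953156
```

>>> {"fn": "carry_out", "kwargs": {"plan": [[[-0.0001,0,0.0002],[0,0,0],255],[[-0.0001,0,0.0001],[0,0,0],255],[[0,0,0],[0,0,0],255]]}}

```text
time_s: 33.05
tcp_pos: [0.6141, -0.0291, 0.3169]
eef_rot: [-180.0, -0.1, 178.6]
contact_force: [-2.7, 1.8, 3.2]
gripper_width: 0.0598
```

```bash
python3 f2.py 3
```

```text
pos [ 0.1082  0.0004 -0.    ] rot [-0.0295 -0.0586  0.0623] 
F [-1.4846  2.2825  6.3341] press 8.68412227957075 M [ 0.4743  1.4268 -0.1685] 33.2 0.059750835049306394 q3 -13.94261572321449
```

>>> {"fn": "carry_out", "kwargs": {"plan": [[[0,0,-0.0001],[0,0,0],255],[[0.0018,0,0.00087],[0,0,0],255],[[0.0018,0,0.00087],[0,0,0],255],[[0.0018,0,0.00087],[0,0,0],255],[[0.0018,0,0.00087],[0,0,0],255],[[0.0018,0,0.00087],[0,0,0],255]]}}

```text
time_s: 33.7
tcp_pos: [0.6064, -0.0289, 0.3136]
eef_rot: [-180.0, 0.2, 178.6]
contact_force: [-0.1, 0.4, 6.4]
gripper_width: 0.0598
```

```bash
python3 f2.py 3
```

```text
pos [0.1001 0.0003 0.    ] rot [-0.0342  0.1386  0.1062] 
F [1.6746 0.8436 5.2129] press 7.562929117791533 M [-0.1205 -0.0171 -0.0367] 33.85 0.060033301121903165 q3 -15.326455243208855
```

>>> {"fn": "carry_out", "kwargs": {"plan": [[[0.0018,0,0.00087],[0,0,0],255],[[0.0018,0,0.00087],[0,0,0],255],[[0.0018,0,0.00087],[0,0,0],255],[[0.0018,0,0.00087],[0,0,0],255],[[0.0018,0,0.00087],[0,0,0],255],[[0.0018,0,0.00087],[0,0,0],255]]}}

```text
time_s: 34.35
tcp_pos: [0.5956, -0.0286, 0.3084]
eef_rot: [-180.0, 0.2, 178.6]
contact_force: [0.8, 0.2, 6.1]
gripper_width: 0.06
```

```bash
python3 f2.py 3
```

```text
pos [0.0881 0.0003 0.    ] rot [-0.0335  0.1417  0.1053] 
F [1.521  0.8807 5.6518] press 8.001830832321447 M [-0.1716  0.0402 -0.0491] 34.5 0.0596853362137648 q3 -17.060281354958658
```

>>> {"fn": "carry_out", "kwargs": {"plan": [[[0.0018,0,0.00087],[0,0,0],255],[[0.0018,0,0.00087],[0,0,0],255],[[0.0018,0,0.00087],[0,0,0],255],[[0.0018,0,0.00087],[0,0,0],255],[[0.0018,0,0.00087],[0,0,0],255]]}}

```text
time_s: 34.92
tcp_pos: [0.5867, -0.0284, 0.304]
eef_rot: [-180.0, 0.2, 178.6]
contact_force: [-0.3, 0.2, 6.3]
gripper_width: 0.0599
```

```bash
python3 f2.py 3
```

```text
pos [0.0781 0.0003 0.    ] rot [-0.0305  0.1431  0.1089] 
F [2.2687 0.7335 4.9919] press 7.341902987915201 M [-0.1624  0.0115 -0.0239] 35.0667 0.05955528388542367 q3 -18.493178271484034
```

Steady at about 7.5 N. Continuing.

>>> {"fn": "carry_out", "kwargs": {"plan": [[[0.0018,0,0.00087],[0,0,0],255],[[0.0018,0,0.00087],[0,0,0],255],[[0.0018,0,0.00087],[0,0,0],255],[[0.0018,0,0.00087],[0,0,0],255],[[0.0018,0,0.00087],[0,0,0],255],[[0.0018,0,0.00087],[0,0,0],255],[[0.0018,0,0.00087],[0,0,0],255],[[0.0018,0,0.00087],[0,0,0],255],[[0.0018,0,0.00087],[0,0,0],255]]}}

```text
time_s: 35.82
tcp_pos: [0.5705, -0.028, 0.2962]
eef_rot: [-180.0, 0.2, 178.6]
contact_force: [0.1, -0.3, 6.7]
gripper_width: 0.0597
```

```bash
python3 f2.py 3
```

```text
pos [0.0602 0.0004 0.    ] rot [-0.0293  0.1481  0.1165] 
F [1.9233 0.7336 5.2123] press 7.562256501371193 M [-0.1419 -0.0106 -0.0286] 35.9667 0.0599179163043023 q3 -21.047860509535628
```

>>> {"fn": "carry_out", "kwargs": {"plan": [[[0.0018,0,0.00087],[0,0,0],255],[[0.0018,0,0.00087],[0,0,0],255],[[0.0018,0,0.00087],[0,0,0],255],[[0.0018,0,0.00087],[0,0,0],255],[[0.0018,0,0.00087],[0,0,0],255],[[0.0018,0,0.00087],[0,0,0],255],[[0.0018,0,0.00087],[0,0,0],255],[[0.0018,0,0.00087],[0,0,0],255]]}}

```text
time_s: 36.63
tcp_pos: [0.5561, -0.0276, 0.2893]
eef_rot: [-180.0, 0.2, 178.6]
contact_force: [0.8, 1.0, 7.4]
gripper_width: 0.0598
```

```bash
python3 f2.py 3
```

```text
pos [0.0443 0.0004 0.    ] rot [-0.0248  0.1539  0.1159] 
F [1.9993 0.2326 5.9326] press 8.282609178468682 M [-0.1465  0.032  -0.0107] 36.7833 0.06026183194649671 q3 -23.296051954303763
```

>>> {"fn": "carry_out", "kwargs": {"plan": [[[0.0018,0,0.00086],[0,0,0],255],[[0.0018,0,0.00086],[0,0,0],255],[[0.0018,0,0.00086],[0,0,0],255],[[0.0018,0,0.00087],[0,0,0],255],[[0.0018,0,0.00087],[0,0,0],255],[[0.0018,0,0.00087],[0,0,0],255],[[0.0018,0,0.00087],[0,0,0],255],[[0.0018,0,0.00087],[0,0,0],255],[[0.0018,0,0.00087],[0,0,0],255],[[0.0018,0,0.00087],[0,0,0],255]]}}

```text
time_s: 37.62
tcp_pos: [0.5382, -0.0271, 0.2806]
eef_rot: [-180.0, 0.2, 178.6]
contact_force: [-0.1, 0.2, 7.0]
gripper_width: 0.0599
```

```bash
python3 f2.py 3
```

```text
pos [0.0242 0.0004 0.    ] rot [-0.0198  0.1479  0.1133] 
F [2.468  0.8828 5.4259] press 7.7759412893453295 M [-0.1535 -0.0033 -0.0467] 37.7667 0.06025790672372958 q3 -26.08175663532288
```

>>> {"fn": "carry_out", "kwargs": {"plan": [[[0.0018,0,0.00087],[0,0,0],255],[[0.0018,0,0.00087],[0,0,0],255],[[0.0018,0,0.00087],[0,0,0],255],[[0.0018,0,0.00087],[0,0,0],255],[[0.0018,0,0.00087],[0,0,0],255],[[0.0018,0,0.00087],[0,0,0],255]]}}

```text
time_s: 38.27
tcp_pos: [0.5274, -0.0268, 0.2754]
eef_rot: [-180.0, 0.2, 178.6]
contact_force: [-0.4, 0.4, 6.2]
gripper_width: 0.06
```

```bash
python3 f2.py 3; python3 -c "
from h import *
from plant import r
im=r.capture('scene');cv2.imwrite('pics/end.png',cv2.resize(im[110:250,140:320,::-1],None,fx=3.5,fy=3.5,interpolation=2))"
```

```text
pos [ 0.0122  0.0004 -0.    ] rot [-0.0196  0.1478  0.1168] 
F [2.2996 0.9326 5.9888] press 8.338819397786049 M [-0.1731 -0.0298 -0.0462] 38.4167 0.059887780526982314 q3 -27.742092939279907
```

View pics/end.png

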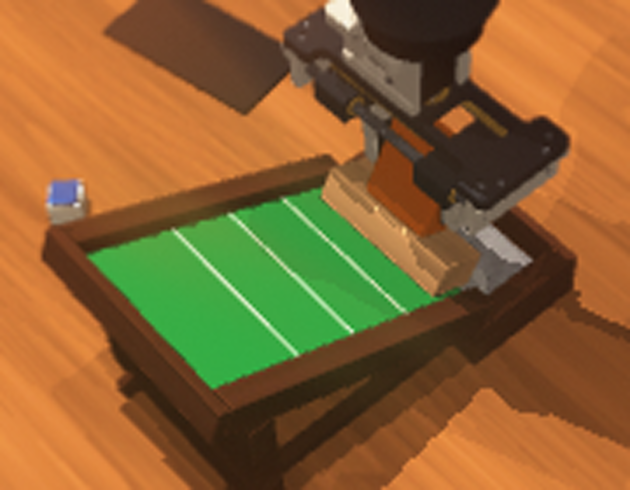

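The lane is clear behind the block and the pucks are off the foot. Lifting clear and checking by mask.

>>> {"fn": "carry_out", "kwargs": {"plan": [[[0.0022,0,-0.0045],[0,0,0],255],[[0.0065,0,-0.0135],[0,0,0],255],[[0.006,0,-0.03],[0,0,0],255],[[0,0,-0.038],[0,0,0],255],[[0,0,-0.038],[0,0,0],255],[[-0.01,0,-0.02],[0,0,0],255],[[-0.015,-0.025,0],[0,0,0],255],[[-0.015,-0.035,0],[0,0,0],255],[[-0.015,-0.035,0],[0,0,0],255],[[-0.01,-0.038,0],[0,0,0],255],[[0,-0.038,0],[0,0,0],255],[[0,-0.038,0],[0,0,0],255]]}}

```text
time_s: 39.47
tcp_pos: [0.5713, -0.2388, 0.4171]
eef_rot: [-180.0, -0.1, 178.6]
contact_force: [0.7, 0.6, -3.6]
gripper_width: 0.0595
```

```bash
python3 - <<'E'
from h import *
from plant import r
for n in("scene","top"):
    im=r.capture(n); cv2.imwrite(f"pics/{n}_chk.png",im[:,:,::-1]); M=masks(im)
    for k in("red","blue"):
        for c,a,m in blobs(M[k],6):
            q=(plane(n,[c],O+.006*RL[:,2],RL[:,2])[0]-O)@RL; g=zpl(n,[c],.014)[0]
            if abs(q[1])<.12 and -.2<q[0]<.3: print(n,k,c,a,"lane",q,"gutter",Ro.from_euler("z",1.5,degrees=True).apply(g-[O[0],O[1],0]))
s,T=st(); print(s["tcp_pos"],s["eef_rot"],s["time_s"])
p,Rt=padpose([.5,-.32],10,.062); print(p,rel(p,Ro.from_euler("xyz",[180,0,178.6],degrees=True)))
E
```

```text
[ 0.5706 -0.2417  0.4168] [-179.9375   -0.1739  178.2904] 39.5667
[ 0.5681 -0.308   0.2112] (array([-0.0001, -0.0661,  0.2057]), array([-0.062 , -0.1741, -0.3095]))
```

>>> {"fn": "carry_out", "kwargs": {"plan": [[[0,-0.033,0],[0,0,0],255],[[0,-0.032,0],[0,0,0],255],[[0,0,0],[0,0,-5.8],255],[[0,0,0],[0,0,-5.7],255],[[0,0,0],[0,6.45,0],255],[[0,0,0],[0,6.45,0],255],[[0,0,0],[0,6.45,0],255],[[0,0,0],[0,6.45,0],255],[[0,0,0],[0,0,0],255],[[0,0,0],[0,0,0],255]]}}

```text
time_s: 40.4
tcp_pos: [0.5704, -0.3016, 0.4162]
eef_rot: [179.9, -25.8, -169.9]
contact_force: [-0.7, -0.6, -3.0]
gripper_width: 0.0597
```

```bash
python3 - <<'E'
from h import *
s,T=st(); print(s["tcp_pos"],s["eef_rot"],s["time_s"])
Rt=Ro.from_euler("xyz",[180,-25.82,-170],degrees=True); p=np.array([.5694,-.3082,.2113])
print("to above",rel(p+[0,0,.06],Rt),"down .02",T.inv().apply([0,0,-.02]))
E
```

```text
[ 0.5704 -0.3016  0.4162] [ 179.9429  -25.7786 -169.8783] 40.4
to above (array([-0.0611, -0.0064,  0.1314]), array([0.0041, 0.0414, 0.1096])) down .02 [-0.0087 -0.      0.018 ]
```

>>> {"fn": "carry_out", "kwargs": {"plan": [[[-0.0122,-0.0013,0.0263],[0,0,0.1],255],[[-0.0122,-0.0013,0.0263],[0,0,0],255],[[-0.0122,-0.0013,0.0263],[0,0,0],255],[[-0.0122,-0.0013,0.0263],[0,0,0],255],[[-0.0122,-0.0013,0.0263],[0,0,0],255],[[-0.0087,0,0.018],[0,0,0],255],[[-0.0087,0,0.018],[0,0,0],255],[[-0.0044,0,0.009],[0,0,0],255],[[-0.0013,0,0.0027],[0,0,0],255],[[0,0,0],[0,0,0],255],[[0,0,0],[0,0,0],255]]}}

```text
time_s: 41.32
tcp_pos: [0.5687, -0.3092, 0.2217]
eef_rot: [-179.9, -25.7, -170.1]
contact_force: [0.5, 1.0, -2.5]
gripper_width: 0.0599
```

```bash
cat > f3.py <<'E'
from h import *
from plant import r
F=[];M=[]
for i in range(3): r.capture("scene"); s=r.get_state(); F.append(s["contact_force"]);M.append(s["moment"])
Rt=Ro.from_euler("xyz",[180,-25.82,-170],degrees=True); p=np.array([.5694,-.3082,.2113])
print(rel(p,Rt),p-s["tcp_pos"],np.mean(F,0),np.mean(M,0),s["time_s"])
E
python3 f3.py
```

```text
(array([-0.0053,  0.0008,  0.009 ]), array([-0.0956,  0.1113, -0.0688])) [ 0.0007  0.001  -0.0104] [-0.0521 -0.5545 -2.5577] [ 0.3903 -1.9967 -0.0326] 41.4667
```

>>> {"fn": "carry_out", "kwargs": {"plan": [[[-0.0022,0.0008,0.0045],[0,0,0],255],[[-0.0013,0,0.0027],[0,0,0],255],[[-0.0007,0,0.0014],[0,0,0],255],[[0,0,0],[0,0,0],255],[[0,0,0],[0,0,0],255]]}}

```text
time_s: 41.88
tcp_pos: [0.5681, -0.3081, 0.2112]
eef_rot: [-179.9, -25.9, -170.0]
contact_force: [-0.4, 3.3, 3.7]
gripper_width: 0.0597
```

```bash
python3 f3.py
```

```text
(array([-0.0011, -0.0003, -0.0006]), array([-0.0488, -0.0508, -0.0384])) [ 0.0013 -0.0001  0.0001] [-0.5282  4.0176  5.2874] [ 1.3261 -0.6001 -0.496 ] 42.0333
```

>>> {"fn": "carry_out", "kwargs": {"plan": [[[-0.0002,0,0.0004],[0,0,0],255],[[0,0,0],[0,0,0],255],[[0,0,0],[0,0,0],255]]}}

```text
time_s: 42.28
tcp_pos: [0.5681, -0.3081, 0.2112]
eef_rot: [-179.9, -25.9, -170.0]
contact_force: [-2.0, 3.8, 8.3]
gripper_width: 0.0595
```

```bash
python3 f3.py
```

```text
(array([-0.0011, -0.0003, -0.0007]), array([-0.0574, -0.0523, -0.0407])) [ 0.0013 -0.0001  0.0001] [-0.7933  4.5674  8.7902] [ 1.6167 -0.0591 -0.6772] 42.4333
```

>>> {"fn": "carry_out", "kwargs": {"plan": [[[0.0002,0,-0.0004],[0,0,0],255],[[0,0,0],[0,0,0],200],[[0,0,0],[0,0,0],100],[[0,0,0],[0,0,0],0],[[0,0,0],[0,0,0],0],[[0,0,0],[0,0,0],0],[[0,0,0],[0,0,0],0],[[0,0,-0.01],[0,0,0],0],[[0,0,-0.025],[0,0,0],0],[[0,0,-0.035],[0,0,0],0],[[0,0,-0.035],[0,0,0],0],[[0,0,-0.03],[0,0,0],0]]}}

```text
time_s: 43.43
tcp_pos: [0.6271, -0.2979, 0.3352]
eef_rot: [-179.9, -25.8, -170.1]
contact_force: [0.6, -0.1, -0.8]
gripper_width: 0.0875
```

>>> {"fn": "carry_out", "kwargs": {"plan": [[[0.01,0,-0.03],[0,0,0],0],[[0.017,0.03,-0.015],[0,0,0],0],[[0.01,-0.03,-0.02],[0,0,0],0],[[0,-0.038,0],[0,0,0],0],[[0,-0.038,0],[0,0,0],0],[[0,-0.038,0],[0,0,0],0],[[0,-0.038,0],[0,0,0],0],[[0,-0.03,0],[0,0,0],0],[[0,0,0],[0,0,0],0],[[0,0,0],[0,0,0],0]]}}

```text
time_s: 44.27
tcp_pos: [0.6522, -0.4801, 0.4056]
eef_rot: [-180.0, -25.9, -170.2]
contact_force: [-0.4, -0.1, 0.3]
gripper_width: 0.0876
```

```bash
python3 - <<'E'
from h import *
from plant import r
s,T=st(); print(s["tcp_pos"],s["eef_rot"],s["time_s"],s["gripper_width"],s["contact_force"])
a=r.capture("scene")[:,:,::-1];b=r.capture("top")[:,:,::-1]
A=cv2.resize(a[60:260,140:330],None,fx=2,fy=2,interpolation=2)
B=cv2.resize(b[90:270,210:425],None,fx=1.9,fy=400/180,interpolation=2)
cv2.imwrite("pics/final.png",np.hstack([A,B])[:, :800])
E
```

```text
[ 0.6522 -0.4801  0.4056] [-179.9904  -25.9469 -170.2032] 44.2667 0.08757542455717218 [-0.3528 -0.1167  0.3193]
```

View pics/final.png

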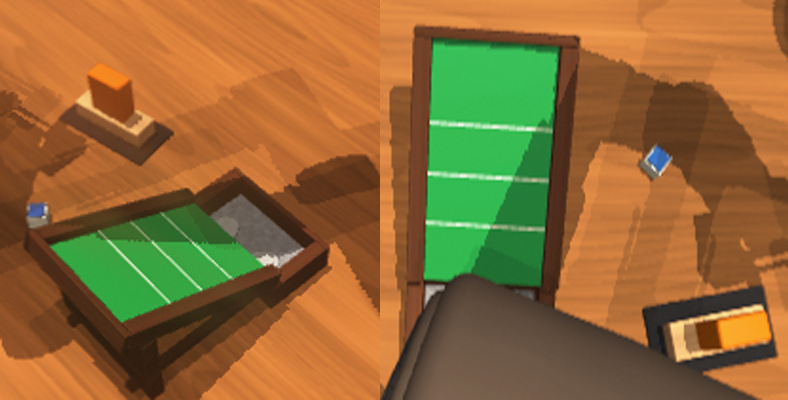

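The lane is empty, the scraper stands on its pad, and the chalk is untouched. The forearm hides the gutter in the top view, so I'll move aside and count the pucks numerically.

>>> {"fn": "carry_out", "kwargs": {"plan": [[[0.03,-0.015,0.01],[0,0,0],0],[[0.03,-0.015,0.01],[0,0,0],0],[[0.03,-0.015,0.01],[0,0,0],0],[[0.03,-0.015,0.01],[0,0,0],0],[[0.03,-0.015,0.01],[0,0,0],0],[[0.03,-0.015,0.01],[0,0,0],0],[[0.03,-0.015,0.01],[0,0,0],0],[[0.03,-0.015,0.01],[0,0,0],0],[[0,0,0],[0,0,0],0],[[0,0,0],[0,0,0],0]]}}

```text
time_s: 45.2
tcp_pos: [0.4248, -0.6395, 0.4418]
eef_rot: [-179.8, -25.8, -170.2]
contact_force: [0.8, 0.7, 0.3]
gripper_width: 0.0875
```

```bash
python3 - <<'E'
from h import *
from plant import r
b=r.capture("top"); cv2.imwrite("pics/top_f.png",b[:,:,::-1])
s,T=st(); print(s["tcp_pos"],s["time_s"],s["contact_force"])
Rz=Ro.from_euler("z",1.5,degrees=True)
# rectify gutter + surroundings at z=.014, 1 px = 1 mm
K,D,R,t=cal("top"); X,Y=np.meshgrid(np.arange(-95,20),np.arange(85,-86,-1)); P=Rz.inv().apply(np.c_[X.ravel()/1e3,Y.ravel()/1e3,np.full(X.size,.014)])+[O[0],O[1],0]
uv=cv2.projectPoints(P,R,t,K,D)[0].reshape(*X.shape,2).astype(np.float32)
g=cv2.remap(b,uv[...,0],uv[...,1],1); gr=cv2.GaussianBlur(cv2.cvtColor(g,cv2.COLOR_RGB2GRAY),(3,3),0)
c=cv2.HoughCircles(gr,cv2.HOUGH_GRADIENT,1,20,param1=60,param2=9,minRadius=13,maxRadius=19)
for x,y,rr in(c[0] if c is not None else []): print("circle x",X[0,int(x)],"y",Y[int(y),0],rr,"val",gr[int(y),int(x)])
ss=gr[::6,::4]
for row in ss: print(" ".join(f"{v:3d}" for v in row))
for n in("top",):
    M=masks(b)
    for k in("red","blue","orange","yellow"):
        for cc,a,m in blobs(M[k],20): print(k,cc.round(1),a)
E
```

```text
[ 0.4261 -0.6389  0.4413] 45.25 [ 0.0924  0.9776 -0.3865]
circle x -18 y -28 17.2 val 238
circle x -15 y 37 15.9 val 237
137 105  69  78  77  86  85  84  85  84  83  83  84  84  84  83  82  82  82  83  82  82  82  71  45  65  67  67  67
137 107  73  78  79  80  80  81  81  81  81  81  82  82  81  81  80  80  79  80  80  80  79  70  44  60  63  64  62
137 111  74  77  67  58  56  54  54  57  59  61  70  69  70  62  59  58  56  56  61  62  69  67  58  57  81  83  76
137 115  73  79 120 169 166 166 164 168 161 158 162 161 155 155 163 165 165 169 165 163 160 146  62  62 118 120 120
132 113  76  77 129 162 162 166 167 168 169 167 170 174 171 167 173 177 175 174 174 172 165 142  68  60 116 120 119
132 116  78  76 118 156 161 165 171 166 169 171 168 171 167 147 170 193 157 152 154 153 162 147  73  67 115 120 119
133 118  81  74 134 160 162 164 173 173 166 164 165 160 198 236 228 214 233 236 235 234 207 157  76  67 116 120 120
134 121  87  75 133 171 171 168 164 160 162 170 174 183 230 231 205 235 235 235 235 235 234 204  62  72 117 119 119
134 112  82  79 130 167 164 164 166 163 167 173 178
[... 1731 characters left out ...]
3 164 168 170 171 170 175 191 181 171 171 173 166 122  44  83 118 120 120
123  96  77  73 109 118 115 127 158 155 157 165 167 168 160 156 159 162 155 157 153 144 121  84  46  84 118 119 120
125  84  73  66  78  89  87  88  91  95 103 108 109 102 106 111 107 105 104 106 103 101  91  73  41  88 120 120 119
126  86  73  62  26  25  26  25  27  28  28  29  29  30  30  29  29  29  29  29  28  27  26  24  26  82 105 112 120
119  89  74  68  76  76  77  76  76  77  76  76  79  81  82  82  82  82  81  80  80  80  80  68  44  46  41  38  38
120  94  76  68  78  79  79  79  79  79  80  79  79  80  83  86  85  85  84  84  84  84  85  72  63  71  70  70  70
blue [356.2 161.2] 65
yellow [142.8 140.8] 188
```

```bash
python3 -c "
from plant import r
print(r.close_job())"
```

```text
the job is handed in; nothing more can be done
None
```

All four pucks were wiped off the lane, the scraper stands back on its pad, and I handed the job in at about 45 s. However, the 4–10 N press was not held throughout.

**What happened:**
- **First wipe:** I gripped the scraper across its 30 mm faces and wiped from above the pucks. This dropped two of them into the gutter, then joint 3 hit its range limit.
- **Second wipe:** I set the scraper back on the pad, regripped it across its 60 mm faces with the tool tilted, and wiped the last two pucks down.

**Final checks:**
- **Lane and scraper:** the lane is empty, the scraper stands on its pad, and the arm is clear with about zero force on it.
- **Bystanders:** the chalk's mask position matches the first picture. The ball moved at most 0.2 px in the mask. I did not re-measure the mug, but the arm never went near it after the first pass overhead.
- **Pucks:** the gutter shows two bright patches, each wider than one puck, and I read each as two overlapping pucks lying face down. No puck is seen anywhere else, so the count of four is inferred, not seen one by one.

**What did not go as asked:**
- **Pressure in the first wipe:** about 20 mm in mid-lane and the last 15 mm or so had almost no contact. The press also reached about 11 N briefly before the wipe began, and dipped to about 4 N in its first centimetre.
- **Pressure in the second wipe:** it read a steady 7.3–8.3 N at every check.
- **Extra step:** the scraper went back to its pad partway through so I could regrip it.

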